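Set a document camera's friction arm level over a handed-in gate fob

ROBOT

A 6-joint arm with a two-finger parallel gripper is mounted at the origin on a cart in front of the work surface, level with it; the furniture and walls round the work are solid. World frame = base frame: x ahead of the robot, y to its left, z up, the work surface at z = 0. Lengths are in mm, angles in rad, forces in N, time in s.
With the tool pointing down it reaches from about 300 to 775 mm from the base axis. Payload 14.6 kg.
Tool frame: the origin (TCP) lies between the finger pads; the fingertips stand 22 mm ahead of it and the grasp point (between the pads) lies 3 mm ahead of it (finger_overhang is the distance from the TCP to the fingertips, in mm); z points along the fingers, y is the direction in which the jaws open and shut (so a half turn about z gives the same grasp; the last joint's range is limited). The gripper opens to 94 mm and grips with 3 to 60 N. Pads are 16 mm wide; open, the fingers measure 119 mm over their backs; the gripper's body (75 mm by 177 mm) begins 78 mm behind the grasp point.
Start: joints at [1.256, 0.3, 1.521, -0, 1.321, -0.067], TCP at [134.897, 533.191, 227.446] pointing down, gripper open.
Joint ranges: [-3.03, 3.03], [-0.79, 2.21], [0.23, 2.52], [-1.04, 4.18], [0, 3.07], [-2.55, 2.55]. Speed limits (rad/s): [2.22, 2.22, 2.57, 3.14, 3.14, 3.14].

INTERFACE

Orientations are given as [roll, pitch, yaw] about the fixed x, y, z axes, in that order (R = Rz(yaw) Ry(pitch) Rx(roll)).
In Python, from cell import * gives the robot as it stands.
- The arm moves only by the tool jog_arm, never from a script. Its argument "increments" is a list of rows, each a list of 7 numbers: the shift along the tool's x, y, z in cm, then the turn, a rotation vector about the tool's x, y, z in degrees, then the finger opening in cm, from 0 to 9.4. In form: [[x, y, z, wx, wy, wz, grip], ...]. A call has 1 to 20 rows; each row shifts and turns the commanded pose from where the row before left it, along the tool's axes as they then stand; what a row does not reach is not made up. A row lasts 1/8 s, in which the tool goes at most 62.5 mm and 10.7 degrees, less where a joint would pass 70% of its speed; a pose out of reach is approached as far as the arm can. A call is refused whole if a number of a shift passes 6.25 or a number of a turn 10.7, either way. A call with a gripper value outside its range is refused whole. The fingers move at their own pace and stop on an object; "squeeze" is the grip in N (left out, the last holds). Time passes only in rows, so rows that do not move let the fingers close. It gives the time, the measured TCP pose, the force and the opening at its end, in the units of the state.
- read_state(): the state, without advancing time (a new reading comes with each control period).
- camera(name): name is "side" or "top" or "wrist"; returns a dict with "image" (400x640x3 uint8, red, green, blue), "K" (3x3 intrinsics, pixels), "k1" (the pictures are not rectified: a ray, as slopes to the right and down, at radius r is drawn at 1 + k1 r^2 times it, then the intrinsics apply), "rvec" (rotation vector, rad) and "tvec" (3), from world to camera coordinates, as OpenCV has them. Camera axes: x right, y down, z forward; pixel columns grow to the right and rows downward; lengths in mm; the calibration is good to about 2 mm. A picture is of the moment at which its call begins. There is no depth.
- sign_off(): hands the job in, once; it reports no verdict.
Trained networks look in a picture, given as the dict that the camera call returned (one of the last four; its "shot" number tells which), for a name from the list of things; names that differ only in an ending like _2 or _b are one class to them, and where a whole thing is asked for, a point or a joint stands for the part that bears it (a point fixed in the world has none). Each returns a list of dicts, best first, with "conf" (0 to 1); they miss things now and then, are a little off and sometimes report something else, mostly with a low value. They report only what shows in the picture. A call takes as long as a camera call.
- recognise(picture, name): "centre" ([x, y, z] in mm, in the coordinates of the camera as it stood for that picture, good to about 4 mm: the middle of the surface that is visible of it).
- regions_of(picture, name): "mask" (400x640 bool, what is visible of it).
The state is a dict: "clock": time; "joints": joint angles; "qd": joint speeds; "effort": joint torques, N m; "eef_pos": TCP position; "eef_rot": TCP orientation; "wrist_force": force on the tool from outside, world axes, zero at the start; "moment": the same for the moment, N m; "finger_gap": finger opening in mm.
Only numpy, scipy, OpenCV 4.12 (cv2) and the standard library are available. Lean on these libraries where they do the work, as an engineer would, in place of code of your own. Each camera call takes 0.05 s, during which the arm holds its last target.

TASK

A gate fob has been handed in and must be photographed for the log: lay the black fob flat in the middle of the four corner marks on the document camera's plate. Then gently swing the camera arm down from its upright parking position and leave it level, so that the lens looks straight down. Its stiff hinge springs back several degrees whenever you let go, so check that the arm stays level, to within 2 degrees, with nothing touching it, and do not shift the stand or knock the pen cup, ink bottle and stamp about.

Things in the scene. Friction and masses are not known exactly. Their poses are not given: they have to be found in the camera images.
- stand: Document camera, standing loose (3 kg; slides at some 10 N): white plate 260 (x) x 160 (y) x 12 mm. Origin: middle of its underside; at yaw 0 x points away from the robot. Column on the far side at stand x = 105 mm, y = 0: foot 50 x 60 mm to 28 mm high, column 24 x 40 mm, fork to 164 mm high.
- frame (a point): Middle of the four white corner marks (a 90 x 90 mm square) on the grey field of the plate, on the plate's top face, 12 mm above the cabinet top, at stand x = -55 mm, y = 0. Axes as the stand's.
- hinge (a point): Middle of the hinge axis, at stand (105, 0, 150) mm; the axis is the stand's y, axes as the stand's. Swing: 92 degrees above level to 25 below. Held by friction, 0.6 N m; it carries the arm (0.12 to 0.4 kg, differs between runs). It is springy: let go, the arm springs back against the push, by 3 to 13 degrees after pressing down (a light arm more), by 20 to 32 after lifting; then it stays.
- camera_arm: Arm; origin on the hinge axis, axes as the stand's when level. Reaches along its own -x: bar 22 wide (y), 13 mm thick, to 121 mm, then white camera head from 121 to 195 mm, 42 wide (y), 24 mm thick (12 either side of the mid-line). Starts parked 66 to 87 degrees above level, leaning to the robot; level, it points from the column towards the robot (stand -x), 150 mm above the cabinet top.
- lens (a point): Lens opening in the 28 mm barrel on the head's lower side, 160 mm from the hinge axis, 19 mm below the arm's mid-line. Axes as the arm's: z points out of the head's top, straight up when the arm is level.
- press (a point): Point on the head's top face, on its middle line, 130 mm from the hinge axis, 12 mm above the arm's mid-line: a place to push down with shut fingertips (1 to 6 N). Axes as the arm's.
- gate_fob: Black gate remote, loose, lying flat: case 26 (x) x 52 (y) x 13 mm with a small ring at its -y end (64 mm in all); 30 g. Origin on its underside; the case reaches from y = -20 to y = +32 mm. It starts in front of the leaflet stand, on the cabinet top, right of the camera's plate, at any yaw.
- fob_middle (a point): Middle of the fob's case, on its underside (fob x = 0, y = 6 mm). Axes as the fob's.
- pen_cup: Bystander: blue pen cup with two pens, 103 mm wide, 122 mm high (pens to about 160), back right. Origin under its middle.
- ink_bottle: Bystander: small blue ink bottle, 37 mm wide, 76 mm high, back right. Origin under its middle.
- rubber_stamp: Bystander: rubber stamp with a red knob, standing, 27 mm wide, 76 mm high, back right. Origin under its middle.

How it is judged (in metres and radians):
On the way, in this order (a step that is already met when the one before it is completed fails the run):
1. the fob lies flat in the middle of the corner marks, let go (x of fob_middle in the frame of frame between -0.025 and 0.025 m and y of fob_middle in the frame of frame between -0.025 and 0.025 m and z of fob_middle in the frame of frame between -0.004 and 0.004 m and angle between gate_fob's own z axis and vertical below 0.1 rad and contact force between the fingers and gate_fob below 0.1 N and linear speed of gate_fob below 0.02 m/s), for 0.2 s.
2. the camera arm stays level with nothing touching it (angle between lens's own z axis and vertical below 0.035 rad and angular speed of camera_arm below 0.05 rad/s and contact force between anything else and camera_arm below 0.1 N), for 1 s.
At the end, for the whole second after the job is handed in: The fob lies flat on the plate, the middle of its case within 25 mm of the middle of the corner marks both ways, let go and at rest; the camera arm is untouched and at rest, its lens axis within 0.035 rad (2 degrees) of straight down (all of step 1 and all of step 2).
It fails at once if the stand is shifted by more than 25 mm or tipped (distance of stand from where it was at the start of the episode above 0.025 m or angle between stand's own z axis and vertical above 0.1 rad).
It fails at once if the camera arm is forced (more than 25 N) (contact force between anything else and camera_arm above 25 N).
It fails at once if the pen cup, the ink bottle or the rubber stamp is knocked more than 25 mm out of place (distance of any of pen_cup, ink_bottle, rubber_stamp from where it was at the start of the episode above 0.025 m).
It also fails if it takes over 61 s, if anything falls off the work surface, if the arm or the gripper's body presses on something with over 40 N, if the wrist force passes 120 N, or if a joint passes its speed limit or range.

## Working session

There is one attempt and no reset: what is moved stays moved. The work goes in short steps, Python scripts to look and compute and a tool call to move; the robot and the scene stay as the last step left them, time stands still between calls to the robot, and variables do not carry over. Pictures are saved under pics/ and viewed, and the job is handed in when it is done.

Besides the shell and the picture viewer there is one more tool, called after "Request:" as name(argument=value, ...), one argument or row to a line, values as JSON. jog_arm: Moves the arm, as the interface text tells. Its arguments: {"type":"object","properties":{"increments":{"type":"array"},"squeeze":{"type":"number"}},"required":["increments"]}

```bash
mkdir -p pics; ls; cat > h.py <<'E'
from cell import *
import numpy as np, cv2
from scipy.spatial.transform import Rotation as R
def shot(n,f):
    c=camera(n); cv2.imwrite('pics/'+f,c['image'][:,:,::-1]); return c
def w(c,p):
    return R.from_rotvec(np.ravel(c['rvec'])).inv().apply(np.array(p)-np.ravel(c['tvec']))
def und(c,uv):
    K=np.array(c['K']);x=(uv[0]-K[0,2])/K[0,0];y=(uv[1]-K[1,2])/K[1,1]
    a,b=x,y
    for _ in range(30):
        s=1+c['k1']*(a*a+b*b);a,b=x/s,y/s
    return a,b
def onz(c,uv,z):
    a,b=und(c,uv);Rm=R.from_rotvec(np.ravel(c['rvec'])).inv()
    d=Rm.apply([a,b,1]);o=-Rm.apply(np.ravel(c['tvec']));return o+d*(z-o[2])/d[2]
def tri(l):
    A=np.zeros((3,3));B=np.zeros(3)
    for c,uv in l:
        a,b=und(c,uv);Rm=R.from_rotvec(np.ravel(c['rvec'])).inv();d=Rm.apply([a,b,1]);d/=np.linalg.norm(d);o=-Rm.apply(np.ravel(c['tvec']))
        P=np.eye(3)-np.outer(d,d);A+=P;B+=P@o
    return np.linalg.solve(A,B)
def proj(c,p):
    q=R.from_rotvec(np.ravel(c['rvec'])).apply(p)+np.ravel(c['tvec']);x,y=q[0]/q[2],q[1]/q[2];s=1+c['k1']*(x*x+y*y);K=np.array(c['K'])
    return np.array([K[0,0]*x*s+K[0,2],K[1,1]*y*s+K[1,2]])
E
python3 - <<'E'
from h import *
print(read_state())
for n in ['side','top','wrist']:
    c=shot(n,n+'0.png')
    print(n,c['K'][0],c['k1'],w(c,[0,0,0]))
    for t in ['stand','frame','camera_arm','press','lens','gate_fob','pen_cup','ink_bottle','rubber_stamp']:
        try: r=recognise(c,t)
        except Exception as e: print(t,e);continue
        print(t,[(round(q['conf'],2),w(c,q['centre']).round(0)) for q in r[:2]])
E
```

```text
pics
{'clock': 0.0, 'joints': array([ 1.25639537e+00,  3.00462613e-01,  1.52156360e+00,  3.51497692e-06,
        1.32071409e+00, -6.66065729e-02]), 'qd': array([-0.00045312, -0.0006044 , -0.00092009, -0.00023476, -0.00026368,
        0.0004067 ]), 'effort': array([-1.59859087e-04, -5.31811202e+01, -3.52729833e+01,  7.08360784e-02,
        2.44013756e-02, -1.50647752e-04]), 'eef_pos': array([134.82940064, 532.97600852, 226.89837133]), 'eef_rot': array([-3.14044778e+00, -7.97814900e-05,  2.89379735e+00]), 'wrist_force': array([-0.39720823,  0.22320995, -0.16969027]), 'moment': array([ 0.02886259, -0.01270426,  0.01461047]), 'finger_gap': 93.90181411473868}
side [418.44334173   0.         324.62239157] 0.0030631805495318822 [  92.88208301 -631.5122652   473.73089844]
stand [(0.59, array([606., 152.,  11.]))]
frame [(0.64, array([607., 157.,  14.]))]
camera_arm [(0.57, array([645., 150., 279.]))]
press [(0.93, array([647., 152., 283.])), (0.35, array([606., 156.,  13.]))]
lens [(0.84, array([649., 151., 283.]))]
gate_fob [(0.53, array([427.,  19.,  13.]))]
pen_cup [(0.65, array([655., -9
[... 167 characters left out ...]
359307490342 [ 41.66150514  64.5581128  788.27153517]
stand [(0.9, array([598., 168.,  10.]))]
frame [(0.67, array([596., 168.,  15.])), (0.22, array([646., 159., 299.]))]
camera_arm [(0.67, array([649., 159., 299.])), (0.61, array([593., 167.,   9.]))]
press [(0.9, array([645., 162., 298.]))]
lens [(0.88, array([646., 160., 298.]))]
gate_fob [(0.74, array([429.,  21.,  14.]))]
pen_cup [(0.89, array([673., -29.,  87.])), (0.54, array([643., 162., 297.]))]
ink_bottle []
rubber_stamp []
wrist [354.6146491    0.         318.10457033] -0.07696865148709021 [ 68.1379034  550.28099439 385.60535077]
stand []
frame []
camera_arm []
press []
lens []
gate_fob []
pen_cup []
ink_bottle []
rubber_stamp []
```

View pics/side0.png

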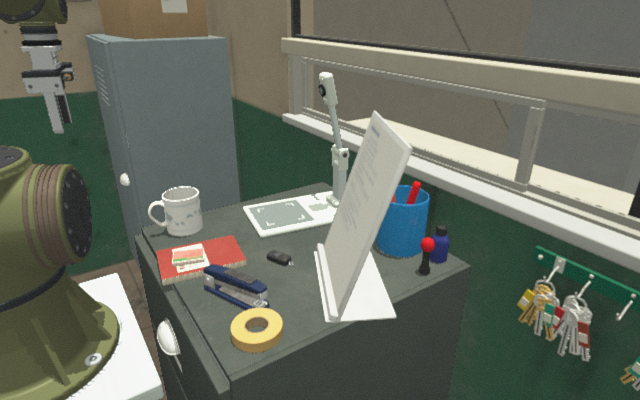

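View pics/top0.png

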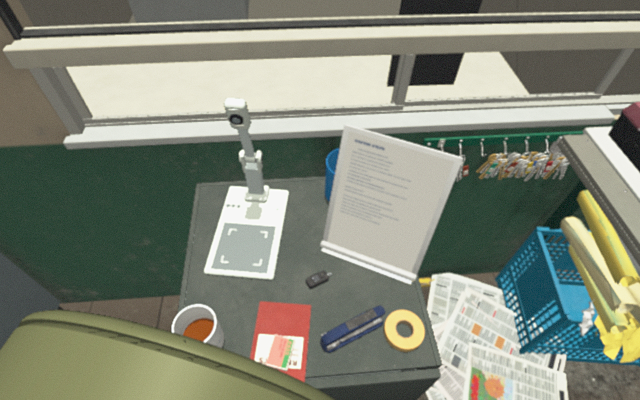

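```bash
python3 - <<'E'
from h import *
for n in ['side','top']:
    c=camera(n);np.save
    im=c['image'][:,:,::-1].copy()
    for t in ['stand','gate_fob','camera_arm']:
        r=regions_of(c,t)
        if not r: print(n,t,'none');continue
        m=r[0]['mask'].astype(np.uint8)
        cs,_=cv2.findContours(m,cv2.RETR_EXTERNAL,cv2.CHAIN_APPROX_NONE)
        cs=max(cs,key=len);cv2.drawContours(im,[cs],-1,(0,0,255),1)
        print(n,t,round(r[0]['conf'],2),m.sum())
        if t=='gate_fob':
            P=np.array([onz(c,p[0],8)[:2] for p in cs],np.float32)
            print('fob rect z8',cv2.minAreaRect(P))
            d=[cv2.pointPolygonTest(cs,(0,0),False)]
            ys,xs=np.nonzero(m);Q=np.array([onz(c,(x,y),9)[:2] for x,y in zip(xs,ys)]);mu=Q.mean(0);u,s,vt=np.linalg.svd(Q-mu);pr=(Q-mu)@vt[0]
            print(mu,vt[0],pr.min(),pr.max())
    x=np.where(np.isin(np.arange(1),0))
    cv2.imwrite(f'pics/{n}_m.png',im)
    for z,(a) in [(0,0)]:
        pass
    cr=im[100:300,200:460] if n=='side' else im[60:320,200:460]
    cv2.imwrite(f'pics/{n}_mc.png',cv2.resize(cr,None,fx=2.3,fy=2.3))
E
```

```text
side stand 0.89 4157
side gate_fob 0.63 236
fob rect z8 ((429.3978271484375, 20.059995651245117), (33.85619354248047, 59.23415756225586), 21.174785614013672)
[428.62863241  18.28628949] [ 0.21790628 -0.9759697 ] -29.89497929311969 29.183141501032722
side camera_arm 0.95 791
top stand 0.69 7351
top gate_fob 0.79 265
fob rect z8 ((431.4975891113281, 23.02935791015625), (28.897680282592773, 55.46550750732422), 22.231578826904297)
[430.89103339  23.8791056 ] [ 0.42698675 -0.90425788] -27.129836006727256 28.45569723374661
top camera_arm 0.84 1059
```

```bash
python3 - <<'E'
import cv2
a=cv2.imread('pics/top0.png');s=cv2.imread('pics/side0.png')
cv2.imwrite('pics/tz.png',cv2.resize(a[90:320,190:450],None,fx=2.6,fy=2.6,interpolation=cv2.INTER_CUBIC))
cv2.imwrite('pics/sz.png',cv2.resize(s[60:280,190:450],None,fx=2.6,fy=2.6,interpolation=cv2.INTER_CUBIC))
E
```

```text
(no output)
```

View pics/tz.png

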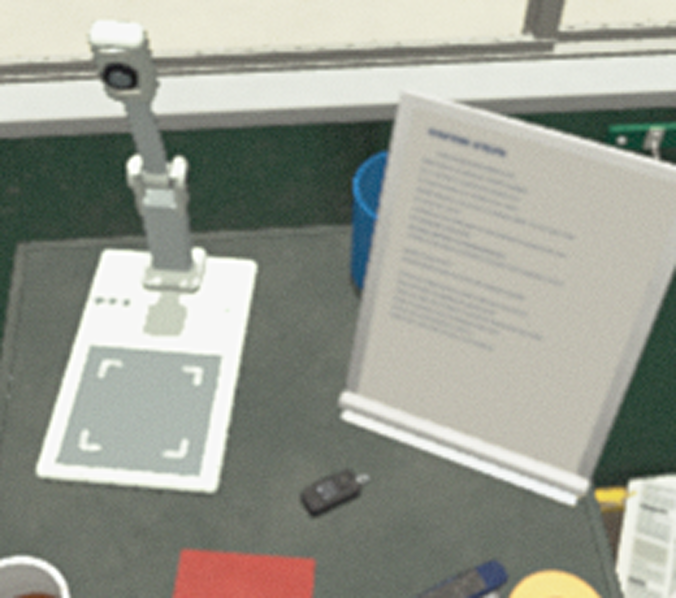

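View pics/sz.png

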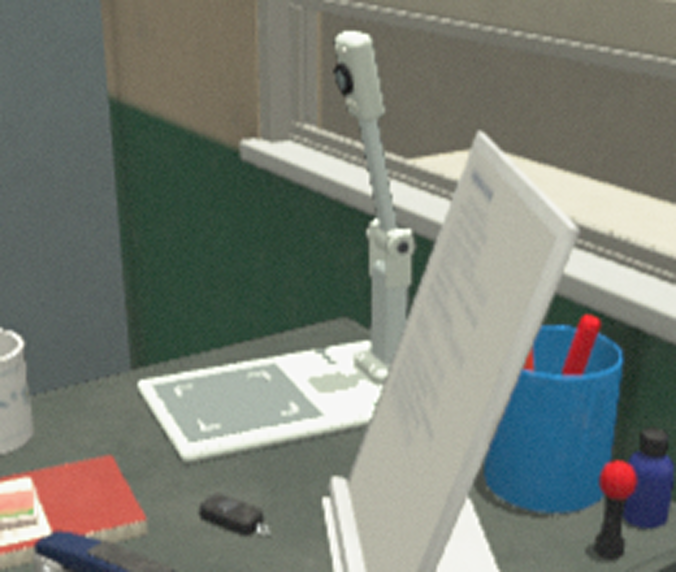

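```bash
python3 - <<'E'
from h import *
c=camera('top');s=camera('side')
T=lambda x,y:(x/2.6+190,y/2.6+90)
S=lambda x,y:(x/2.6+190,y/2.6+60)
print('plate',[onz(c,T(*p),12).round(0)[:2] for p in [(38,474),(217,490),(103,250),(257,262)]])
M=[onz(c,T(*p),12)[:2] for p in [(100,362),(200,367),(83,450),(186,457)]];print('marks',np.round(M),np.mean(M,0))
M2=[onz(s,S(*p),12)[:2] for p in [(186,398),(263,367),(207,438),(299,411)]];print('marks side',np.round(M2),np.mean(M2,0))
print('leaf base',[onz(c,T(*p),0).round(0)[:2] for p in [(340,418),(575,502)]])
print('leaf top tri',tri([(c,T(403,95)),(s,S(480,132))]).round(0))
print('fob z13',[onz(c,T(*p),9).round(0)[:2] for p in [(302,490),(315,515),(362,490),(352,470),(368,478)]])
print('fob side',[onz(s,S(*p),9).round(0)[:2] for p in [(200,512),(225,495),(240,530),(263,515),(270,533)]])
print('lens tri',tri([(c,T(120,75)),(s,S(343,80))]).round(0))
print('head end',tri([(c,T(118,25)),(s,S(354,38))]).round(0))
print('hinge',tri([(c,T(157,178)),(s,S(391,240))]).round(0))
# marks tri
for a,b in zip([(100,362),(200,367),(83,450),(186,457)],[(186,398),(263,367),(207,438),(299,411)]): pass
E
```

```text
plate [array([466., 273.]), array([439., 118.]), array([719., 231.]), array([691.,  74.])]
marks [[580. 226.]
 [567. 132.]
 [487. 236.]
 [473. 145.]] [526.46513989 184.79816512]
marks side [[487. 211.]
 [583. 231.]
 [467. 130.]
 [562. 130.]] [524.79023036 175.6877602 ]
leaf base [array([509.,   6.]), array([ 409., -191.])]
leaf top tri [608. -45. 298.]
fob z13 [array([435.,  45.]), array([411.,  36.]), array([431.,  -6.]), array([450.,   1.]), array([442., -13.])]
fob side [array([409.,  31.]), array([438.,  43.]), array([423.,  -8.]), array([448.,   0.]), array([440., -24.])]
lens tri [636. 167. 302.]
head end [646. 164. 339.]
hinge [684. 159. 147.]
```

```bash
cat >> h.py <<'E'
def plan(p,yaw=None,rot=None,n=10,cur=None,g=9.4):
    st=read_state() if cur is None else cur
    p0=np.array(st['eef_pos']);R0=R.from_euler('xyz',st['eef_rot'])
    R1=R0 if (yaw is None and rot is None) else (R.from_euler('xyz',[np.pi,0,yaw]) if rot is None else rot)
    rv=(R0.inv()*R1).as_rotvec()/n
    dp=(np.array(p)-p0)/n
    for i in range(n):
        Ri=R0*R.from_rotvec(rv*i)
        print(list(np.round(Ri.inv().apply(dp)/10,2))+list(np.round(np.degrees(rv),1))+[g],end=',\n')
E
python3 - <<'E'
from h import *
plan([431,21,170],np.radians(112),n=13)
E
```

```text
[np.float64(-3.17), np.float64(-3.26), np.float64(0.44), np.float64(0.0), np.float64(-0.0), np.float64(4.1), 9.4],
[np.float64(-3.4), np.float64(-3.02), np.float64(0.44), np.float64(0.0), np.float64(-0.0), np.float64(4.1), 9.4],
[np.float64(-3.61), np.float64(-2.77), np.float64(0.44), np.float64(0.0), np.float64(-0.0), np.float64(4.1), 9.4],
[np.float64(-3.8), np.float64(-2.5), np.float64(0.44), np.float64(0.0), np.float64(-0.0), np.float64(4.1), 9.4],
[np.float64(-3.97), np.float64(-2.22), np.float64(0.44), np.float64(0.0), np.float64(-0.0), np.float64(4.1), 9.4],
[np.float64(-4.12), np.float64(-1.93), np.float64(0.44), np.float64(0.0), np.float64(-0.0), np.float64(4.1), 9.4],
[np.float64(-4.25), np.float64(-1.63), np.float64(0.44), np.float64(0.0), np.float64(-0.0), np.float64(4.1), 9.4],
[np.float64(-4.36), np.float64(-1.32), np.float64(0.44), np.float64(0.0), np.float64(-0.0), np.float64(4.1), 9.4],
[np.float64(-4.44), np.float64(-1.0), np.float64(0.44), np.float64(0.0), np.float64(-0.0), np.float64(4.1), 9.4],
[np.float64(-4.5), np.float64(-0.67), np.float64(0.44), np.float64(0.0), np.float64(-0.0), np.float64(4.1), 9.4],
[np.float64(-4.54), np.float64(-0.35), np.float64(0.44), np.float64(0.0), np.float64(-0.0), np.float64(4.1), 9.4],
[np.float64(-4.55), np.float64(-0.02), np.float64(0.44), np.float64(0.0), np.float64(-0.0), np.float64(4.1), 9.4],
[np.float64(-4.54), np.float64(0.31), np.float64(0.44), np.float64(0.0), np.float64(-0.0), np.float64(4.1), 9.4],
```

Request:
jog_arm(
  increments=[
    [-3.2,-3.3,0.4,0,0,4.1,6],
    [-3.4,-3.0,0.4,0,0,4.1,6],
    [-3.6,-2.8,0.4,0,0,4.1,6],
    [-3.8,-2.5,0.4,0,0,4.1,6],
    [-4.0,-2.2,0.4,0,0,4.1,6],
    [-4.1,-1.9,0.4,0,0,4.1,6],
    [-4.2,-1.6,0.4,0,0,4.1,6],
    [-4.4,-1.3,0.4,0,0,4.1,6],
    [-4.4,-1.0,0.4,0,0,4.1,6],
    [-4.5,-0.7,0.4,0,0,4.1,6],
    [-4.5,-0.3,0.4,0,0,4.1,6],
    [-4.6,0,0.4,0,0,4.1,6],
    [-4.5,0.3,0.4,0,0,4.1,6],
    [0,0,0,0,0,0,6],
  ],
)

```text
clock: 3.75
eef_pos: [434.1, 21.4, 175.1]
eef_rot: [-3.141, -0.0, 1.96]
wrist_force: [0.3, 0.6, -0.1]
finger_gap: 60.4
```

```bash
python3 - <<'E'
from h import *
st=read_state();print(st['clock'],st['eef_pos'],st['eef_rot'])
c=shot('wrist','w1.png')
for t in ['gate_fob','fob_middle','frame','stand']:
    print(t,[(round(q['conf'],2),w(c,q['centre']).round(1)) for q in recognise(c,t)[:2]])
r=regions_of(c,'gate_fob')
if r:
    m=r[0]['mask'].astype(np.uint8);print(m.sum())
    cs,_=cv2.findContours(m,cv2.RETR_EXTERNAL,cv2.CHAIN_APPROX_NONE);cs=max(cs,key=len)
    P=np.array([onz(c,p[0],10)[:2] for p in cs],np.float32);print(cv2.minAreaRect(P))
E
```

```text
3.75 [434.07464098  21.35733183 175.08737577] [-3.14102548e+00 -9.18642661e-05  1.95961729e+00]
gate_fob [(0.58, array([432.2,  19.9,  11.8]))]
fob_middle [(0.87, array([431.8,  19.1,   9.8]))]
frame [(0.84, array([572.1, 165. ,  16. ]))]
stand [(0.83, array([570.9, 168.4,  12.4]))]
1417
((431.68280029296875, 19.991249084472656), (24.558042526245117, 52.41559600830078), 22.232648849487305)
```

View pics/w1.png

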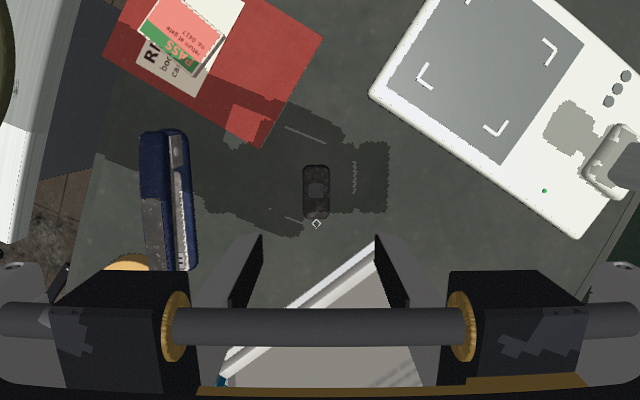

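Request:
jog_arm(
  increments=[
    [0,-0.24,3,0,0,0,6],
    [0,0,3.5,0,0,0,6],
    [0,0,3.5,0,0,0,6],
    [0,0,3,0,0,0,6],
    [0,0,2,0,0,0,6],
    [0,0,0,0,0,0,6],
    [0,0,0,0,0,0,6],
  ],
  squeeze=12,
)

```text
clock: 4.92
eef_pos: [431.6, 22.6, 26.3]
eef_rot: [3.141, 0.0, 1.964]
wrist_force: [-0.2, 0.5, -0.1]
finger_gap: 60.1
```

```bash
python3 - <<'E'
from h import *
st=read_state();print(st['clock'],st['eef_pos'],st['eef_rot'])
c=shot('wrist','w2.png')
for t in ['fob_middle']:
    print(t,[(round(q['conf'],2),w(c,q['centre']).round(1)) for q in recognise(c,t)[:2]])
E
```

```text
4.925 [431.60901847  22.60622867  26.33265959] [3.14054554e+00 4.46457354e-04 1.96414814e+00]
fob_middle [(0.84, array([430.8,  19.7,  12.2]))]
```

View pics/w2.png

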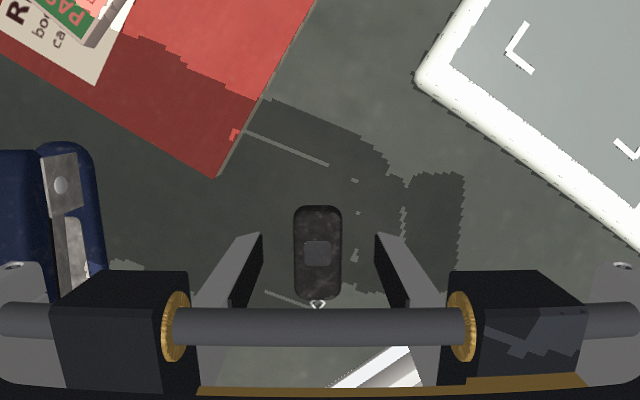

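Request:
jog_arm(
  increments=[
    [0.2,0,0.1,0,0,0,6],
    [0,0,0,0,0,0,1.5],
    [0,0,0,0,0,0,1.5],
    [0,0,0,0,0,0,1.5],
    [0,0,0,0,0,0,1.5],
    [0,0,0,0,0,0,1.5],
    [0,0,-2,0,0,0,1.5],
    [0,0,-3,0,0,0,1.5],
    [0,0,-1,0,0,0,1.5],
  ],
  squeeze=12,
)

```text
clock: 6.15
eef_pos: [431.0, 24.1, 85.6]
eef_rot: [3.14, 0.001, 1.964]
wrist_force: [0.3, 0.4, -0.2]
finger_gap: 25.6
```

```bash
python3 - <<'E'
from h import *
st=read_state();print(st['clock'],st['eef_pos'],st['eef_rot'],st['finger_gap'])
c=shot('wrist','w3.png')
for t in ['fob_middle','frame']:
    print(t,[(round(q['conf'],2),w(c,q['centre']).round(1)) for q in recognise(c,t)[:2]])
f=np.array([525,183,0.])
# frame from w1-like view: side & top marks again
E
```

```text
6.15 [431.00513712  24.13797221  85.61628635] [3.13963509e+00 8.87988768e-04 1.96352301e+00] 25.566965476173966
fob_middle [(0.78, array([429.5,  22.2,  70.7])), (0.75, array([537.8, 153.7,  15.3]))]
frame [(0.55, array([537. , 152.9,  11.2]))]
```

View pics/w3.png

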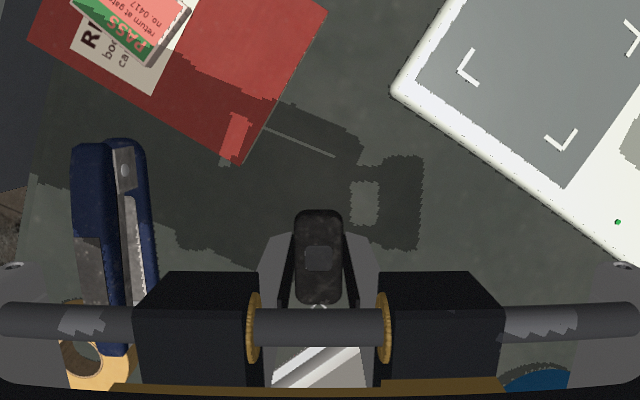

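Request:
jog_arm(
  increments=[
    [1,0,-2,0,0,0,1.5],
    [2,0,-4,0,0,0,1.5],
    [2,0,-4,0,0,0,1.5],
    [1,0,-2,0,0,0,1.5],
    [0,0,0,0,0,0,1.5],
  ],
)

```text
clock: 6.92
eef_pos: [407.7, 79.9, 204.3]
eef_rot: [3.141, 0.0, 1.965]
wrist_force: [-0.7, 0.3, -0.9]
finger_gap: 25.6
```

```bash
python3 - <<'E'
from h import *
import pickle
st=read_state();print(st['clock'],st['eef_pos'],st['eef_rot'],st['finger_gap'])
c=shot('wrist','w4.png');pickle.dump(dict(c),open('w4.pkl','wb'))
t=camera('top');s=camera('side')
for n,k in (('w',c),('t',t),('s',s)):
    r=recognise(k,'frame');print(n,[(round(q['conf'],2),w(k,q['centre']).round(1)) for q in r[:2]])
E
```

```text
6.925 [407.66169918  79.93190298 204.34446858] [3.14065928e+00 2.96500710e-04 1.96452781e+00] 25.640283445121366
w [(0.85, array([569. , 174.9,  13.3]))]
t [(0.77, array([638.2, 163.5, 336.3]))]
s []
```

View pics/w4.png

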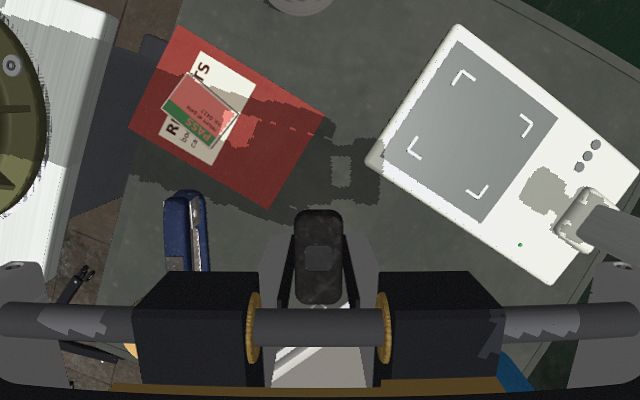

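```bash
python3 - <<'E'
import cv2
a=cv2.imread('pics/w4.png')
cv2.imwrite('pics/w4z.png',cv2.resize(a[10:300,350:640],None,fx=2,fy=2,interpolation=cv2.INTER_CUBIC))
E
```

```text
(no output)
```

View pics/w4z.png

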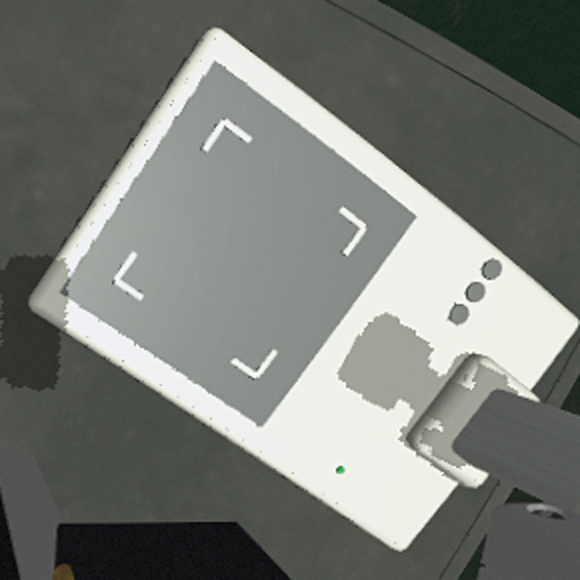

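```bash
python3 - <<'E'
from h import *
import pickle
c=pickle.load(open('w4.pkl','rb'))
Z=lambda p:(p[0]/2+350,p[1]/2+10)
M=np.array([onz(c,Z(p),12)[:2] for p in [(225,121),(366,232),(257,379),(114,281)]]);print(M.round(1),M.mean(0))
P=np.array([onz(c,Z(p),12)[:2] for p in [(214,28),(580,322),(402,549),(31,304)]]);print(P.round(1),P.mean(0))
for a,b in [(0,1),(3,2)]:
    for Q in (M,P):
        d=Q[b]-Q[a];print(np.degrees(np.arctan2(d[1],d[0])),np.linalg.norm(d))
E
```

```text
[[491.  237.2]
 [581.4 219.6]
 [565.  131.1]
 [474.2 147.3]] [527.89308546 183.78711351]
[[467.5 272.8]
 [719.2 229.3]
 [692.   77.5]
 [441.  121. ]] [579.9084482  175.15304111]
-11.032490606877905 92.1565680323116
-9.79747614809707 255.48146509116873
-10.107664592153007 92.15088193601399
-9.834101517767666 254.7918311239622
```

```bash
python3 - <<'E'
from h import *
plan([523,185,90],np.radians(170),n=9,g=1.5)
E
```

```text
[np.float64(0.59), np.float64(1.64), np.float64(1.26), np.float64(-0.0), np.float64(-0.0), np.float64(-6.4), 1.5],
[np.float64(0.41), np.float64(1.7), np.float64(1.26), np.float64(-0.0), np.float64(-0.0), np.float64(-6.4), 1.5],
[np.float64(0.22), np.float64(1.73), np.float64(1.26), np.float64(-0.0), np.float64(-0.0), np.float64(-6.4), 1.5],
[np.float64(0.02), np.float64(1.74), np.float64(1.26), np.float64(-0.0), np.float64(-0.0), np.float64(-6.4), 1.5],
[np.float64(-0.17), np.float64(1.73), np.float64(1.26), np.float64(-0.0), np.float64(-0.0), np.float64(-6.4), 1.5],
[np.float64(-0.36), np.float64(1.7), np.float64(1.26), np.float64(-0.0), np.float64(-0.0), np.float64(-6.4), 1.5],
[np.float64(-0.55), np.float64(1.65), np.float64(1.26), np.float64(-0.0), np.float64(-0.0), np.float64(-6.4), 1.5],
[np.float64(-0.73), np.float64(1.58), np.float64(1.26), np.float64(-0.0), np.float64(-0.0), np.float64(-6.4), 1.5],
[np.float64(-0.9), np.float64(1.49), np.float64(1.26), np.float64(-0.0), np.float64(-0.0), np.float64(-6.4), 1.5],
```

Request:
jog_arm(
  increments=[
    [0.6,1.6,1.3,0,0,-6.4,1.5],
    [0.4,1.7,1.3,0,0,-6.4,1.5],
    [0.2,1.7,1.3,0,0,-6.4,1.5],
    [0,1.7,1.3,0,0,-6.4,1.5],
    [-0.2,1.7,1.3,0,0,-6.4,1.5],
    [-0.4,1.7,1.3,0,0,-6.4,1.5],
    [-0.6,1.7,1.3,0,0,-6.4,1.5],
    [-0.7,1.6,1.2,0,0,-6.4,1.5],
    [-0.9,1.5,1.2,0,0,-6.4,1.5],
    [0,0,0,0,0,0,1.5],
    [0,0,0,0,0,0,1.5],
  ],
)

```text
clock: 8.6
eef_pos: [522.9, 184.0, 89.4]
eef_rot: [-3.141, -0.0, 2.966]
wrist_force: [-0.6, -0.1, -0.5]
finger_gap: 25.6
```

```bash
python3 - <<'E'
from h import *
st=read_state();print(st['clock'],st['eef_pos'],st['eef_rot'],st['finger_gap'])
plan([523,185,40],np.radians(170),n=4,g=1.5)
E
```

```text
8.6 [522.94781324 183.96937164  89.42908612] [-3.14131658e+00 -4.46196016e-04  2.96615142e+00] 25.597949554173407
[np.float64(0.0), np.float64(0.03), np.float64(1.24), np.float64(-0.0), np.float64(-0.0), np.float64(-0.0), 1.5],
[np.float64(0.0), np.float64(0.03), np.float64(1.24), np.float64(-0.0), np.float64(-0.0), np.float64(-0.0), 1.5],
[np.float64(0.0), np.float64(0.03), np.float64(1.24), np.float64(-0.0), np.float64(-0.0), np.float64(-0.0), 1.5],
[np.float64(0.0), np.float64(0.03), np.float64(1.24), np.float64(-0.0), np.float64(-0.0), np.float64(-0.0), 1.5],
```

Request:
jog_arm(
  increments=[
    [0,0,2,0,0,0,1.5],
    [0,0,2,0,0,0,1.5],
    [0,0,0.9,0,0,0,1.5],
    [0,0,0.15,0,0,0,1.5],
    [0,0,0,0,0,0,1.5],
  ],
)

```text
clock: 9.22
eef_pos: [523.6, 184.4, 39.7]
eef_rot: [3.141, 0.001, 2.968]
wrist_force: [-0.2, 0.0, -0.3]
finger_gap: 25.8
```

Request:
jog_arm(
  increments=[
    [0,0,0.1,0,0,0,1.5],
    [0,0,0.1,0,0,0,1.5],
    [0,0,0,0,0,0,1.5],
  ],
)

```text
clock: 9.6
eef_pos: [523.3, 184.4, 37.0]
eef_rot: [-3.142, 0.0, 2.969]
wrist_force: [0.1, 0.3, -0.2]
finger_gap: 25.6
```

Request:
jog_arm(
  increments=[
    [0,0,0,0,0,0,3],
    [0,0,0,0,0,0,4],
    [0,0,0,0,0,0,5],
    [0,0,0,0,0,0,5],
    [0,0,-2,0,0,0,5],
    [0,0,-4,0,0,0,5],
    [0,0,-4,0,0,0,5],
    [0,0,0,0,0,0,5],
  ],
)

```text
clock: 10.6
eef_pos: [524.5, 184.8, 139.9]
eef_rot: [3.139, 0.005, 2.969]
wrist_force: [-0.3, 0.9, -0.7]
finger_gap: 49.9
```

```bash
python3 - <<'E'
from h import *
st=read_state();print(st['clock'],st['eef_pos'],st['eef_rot'],st['finger_gap'])
for n in ('wrist','top','side'):
    c=shot(n,n+'5.png')
    r=recognise(c,'fob_middle');print(n,[(round(q['conf'],2),w(c,q['centre']).round(1)) for q in r[:2]])
    r=regions_of(c,'gate_fob')
    if r:
        m=r[0]['mask'].astype(np.uint8)
        cs,_=cv2.findContours(m,cv2.RETR_EXTERNAL,cv2.CHAIN_APPROX_NONE);cs=max(cs,key=len)
        P=np.array([onz(c,p[0],22)[:2] for p in cs],np.float32);print(cv2.minAreaRect(P))
E
```

```text
10.6 [524.49496723 184.78918064 139.88056872] [3.13932219 0.00477241 2.96890746] 49.90049559109779
wrist [(0.58, array([522. , 181.4,  21.2]))]
((530.2601318359375, 183.19482421875), (25.22728157043457, 60.240360260009766), 80.63127899169922)
top []
side [(0.49, array([523.7, 178.3,  23.9]))]
((525.9639282226562, 179.55706787109375), (49.089378356933594, 51.10082244873047), 62.28046798706055)
```

View pics/wrist5.png

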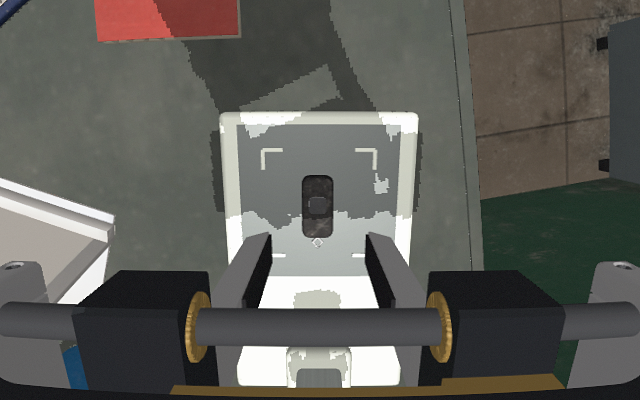

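View pics/side5.png

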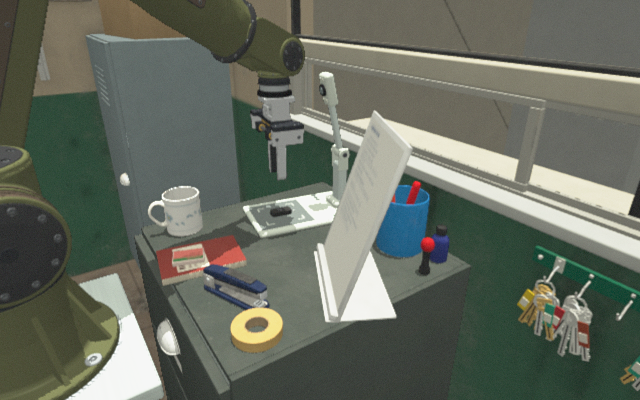

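```bash
python3 - <<'E'
from h import *
c=camera('top');s=camera('side')
T=lambda x,y:(x/2.6+190,y/2.6+90)
S=lambda x,y:(x/2.6+190,y/2.6+60)
print('sill corner',tri([(c,(66,146)),(s,(282,118))]).round(0), tri([(c,(80,124)),(s,(282,116))]).round(0))
print('cab far edge',onz(c,T(20,243),0).round(0),onz(c,T(345,228),0).round(0))
for z in (200,250,300): print(z,onz(c,T(120,135),z).round(0),onz(s,S(300,165),z).round(0),onz(s,S(600,290),z).round(0))
# column/head check
H=np.array([683,157,150]);u=np.array([.985,-.172,0]);v=np.array([0.172,.985,0])
im=c['image'][:,:,::-1].copy();im2=s['image'][:,:,::-1].copy()
st=read_state()
for k,m in((c,im),(s,im2)):
  for ph,col in ((75,(0,0,255)),(79,(0,255,0)),(83,(255,0,0))):
    a=np.radians(ph);d=-np.cos(a)*u+np.sin(a)*np.array([0,0,1]);n=np.cos(a)*np.array([0,0,1])+np.sin(a)*u
    for p in (H,H+195*d+12*n,H+195*d-12*n,H+160*d-19*n,H+121*d+12*n): cv2.circle(m,tuple(int(round(q*8)) for q in proj(k,p)),8,col,-1,shift=3)
cv2.imwrite('pics/chk.png',np.hstack([cv2.resize(im[80:220,190:290],None,fx=3.9,fy=3.9),cv2.resize(im2[60:200,300:400],None,fx=3.9,fy=3.9)]))
E
```

```text
sill corner [778. 620. 127.] [770. 568. 166.]
cab far edge [745. 321.   0.] [741. -21.   0.]
200 [685. 184. 200.] [653. 270. 200.] [ 647. -139.  200.]
250 [630. 174. 250.] [550. 105. 250.] [ 546. -229.  250.]
300 [576. 164. 300.] [448. -59. 300.] [ 445. -319.  300.]
```

View pics/chk.png

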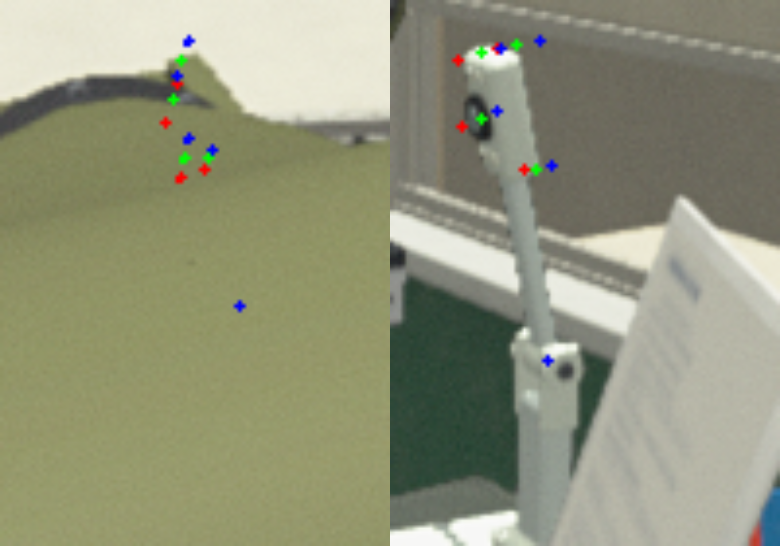

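```bash
python3 - <<'E'
from h import *
st=read_state();q=st['joints'];print(q,st['eef_pos'])
D=[(np.array([1.25639537,.300462613,1.5215636,0,1.32071409,-.0666]),np.array([134.829,532.976,226.898])),(q,st['eef_pos'])]
A=[];b=[]
for j,p in D:
    A.append([1,0,np.sin(j[1]),np.sin(j[1]+j[2])]);b.append(np.hypot(p[0],p[1]))
    A.append([0,1,np.cos(j[1]),np.cos(j[1]+j[2])]);b.append(p[2])
x=np.linalg.solve(A,b);print(x, np.linalg.cond(A))
a,d,L2,L3=x
for r,z in ((712,310),(712,385),(747,310),(700,290)):
    dist=np.hypot(r-a,z-d);print(r,z,dist,np.sqrt(L2**2+L3**2+2*L2*L3*np.cos(.23)))
E
```

```text
[ 2.72816916e-01  4.00922025e-01  1.60694161e+00 -1.76108846e-05
  1.13418750e+00 -1.12519144e+00] [523.22513609 184.39631901 136.65163238]
[ 12.72185674   3.70650407 350.115798   447.47002559] 39.860910107509554
712 310 763.4170729577596 792.396345111987
712 385 796.47639743595 792.396345111987
747 310 795.6004633679673 792.396345111987
700 290 744.5234798232607 792.396345111987
```

```bash
cat >> h.py <<'E'
H=np.array([683,157,150.]);U=np.array([.985,-.172,0]);V=np.array([.172,.985,0])
def tcp_for(phi,r,gap=0):
    a=np.radians(phi);return H+(-r*np.cos(a)+(12+gap)*np.sin(a)+8)*U+np.array([0,0,r*np.sin(a)+(12+gap)*np.cos(a)+22])
E
python3 - <<'E'
from h import *
y=np.radians(170)
print(tcp_for(79,145,15),tcp_for(79,145,0))
plan([535,100,320],y,n=5,g=0)
a=dict(eef_pos=[535,100,320],eef_rot=[np.pi,0,y])
plan([700,100,320],y,n=4,g=0,cur=a)
E
```

```text
[689.73408018 155.8240997  319.48778448] [675.23053854 158.35669784 316.62564954]
[np.float64(-0.52), np.float64(-1.62), np.float64(-3.67), np.float64(-0.0), np.float64(-0.0), np.float64(0.0), 0],
[np.float64(-0.52), np.float64(-1.62), np.float64(-3.67), np.float64(-0.0), np.float64(-0.0), np.float64(0.0), 0],
[np.float64(-0.52), np.float64(-1.62), np.float64(-3.67), np.float64(-0.0), np.float64(-0.0), np.float64(0.0), 0],
[np.float64(-0.52), np.float64(-1.62), np.float64(-3.67), np.float64(-0.0), np.float64(-0.0), np.float64(0.0), 0],
[np.float64(-0.52), np.float64(-1.62), np.float64(-3.67), np.float64(-0.0), np.float64(-0.0), np.float64(0.0), 0],
[np.float64(-4.06), np.float64(0.72), np.float64(0.0), np.float64(0.0), np.float64(0.0), np.float64(0.0), 0],
[np.float64(-4.06), np.float64(0.72), np.float64(0.0), np.float64(0.0), np.float64(0.0), np.float64(0.0), 0],
[np.float64(-4.06), np.float64(0.72), np.float64(0.0), np.float64(0.0), np.float64(0.0), np.float64(0.0), 0],
[np.float64(-4.06), np.float64(0.72), np.float64(0.0), np.float64(0.0), np.float64(0.0), np.float64(0.0), 0],
```

Request:
jog_arm(
  increments=[
    [-0.5,-1.6,-3.7,0,0,0,0],
    [-0.5,-1.6,-3.7,0,0,0,0],
    [-0.5,-1.6,-3.7,0,0,0,0],
    [-0.5,-1.6,-3.7,0,0,0,0],
    [-0.5,-1.6,-3.7,0,0,0,0],
    [0,0,0,0,0,0,0],
    [-3,0.5,0,0,0,0,0],
    [-3,0.5,0,0,0,0,0],
    [-3,0.5,0,0,0,0,0],
    [-3,0.5,0,0,0,0,0],
    [-2,0.4,0,0,0,0,0],
    [-2,0.4,0,0,0,0,0],
    [0,0,0,0,0,0,0],
  ],
)

```text
clock: 12.78
eef_pos: [697.0, 101.7, 319.5]
eef_rot: [-3.141, -0.003, 2.969]
wrist_force: [0.1, -0.5, -0.7]
finger_gap: 0.5
```

```bash
python3 - <<'E'
from h import *
st=read_state();print(st['clock'],st['eef_pos'],st['eef_rot'],st['joints'])
c=shot('side','side6.png');c=shot('wrist','wrist6.png')
E
```

```text
12.775 [696.96547478 101.68383146 319.47741201] [-3.14088178e+00 -2.73966023e-03  2.96886871e+00] [ 9.28745701e-02  6.44319123e-01  8.18064713e-01  3.33815598e-05
  1.68203901e+00 -1.30519513e+00]
```

View pics/side6.png

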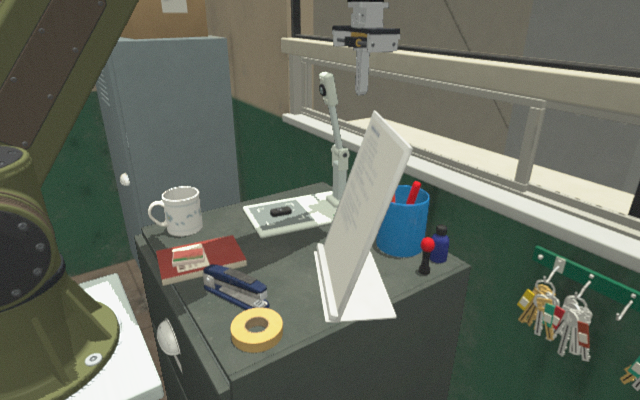

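View pics/wrist6.png

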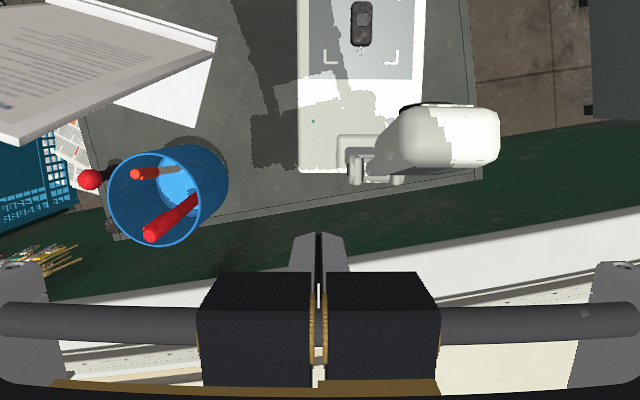

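Request:
jog_arm(
  increments=[
    [0,1.5,0,0,0,0,0],
    [0,2,0,0,0,0,0],
    [0,1.7,0,0,0,0,0],
    [0,0,0,0,0,0,0],
    [0.8,0,0,0,0,0,0],
    [0.7,0,0,0,0,0,0],
    [0,0,0,0,0,0,0],
  ],
)

```text
clock: 13.75
eef_pos: [690.2, 154.9, 322.7]
eef_rot: [3.141, 0.001, 2.969]
wrist_force: [0.7, -0.2, 0.9]
finger_gap: 0.3
```

```bash
python3 - <<'E'
from h import *
st=read_state();d=st['eef_pos']-H;print(st['clock'],st['eef_pos'],st['eef_rot'],st['wrist_force'],'U',d@U,'V',d@V)
c=shot('side','side7.png');im=c['image'][:,:,::-1]
cv2.imwrite('pics/side7z.png',cv2.resize(im[0:220,250:450],None,fx=2.7,fy=2.7))
c=shot('wrist','wrist7.png')
E
```

```text
13.75 [690.24846719 154.94238384 322.7033373 ] [3.14136587e+00 7.30865325e-04 2.96855255e+00] [ 0.7450209  -0.18641949  0.94465111] U 7.493650165479994 V -0.7800155651826421
```

View pics/side7z.png

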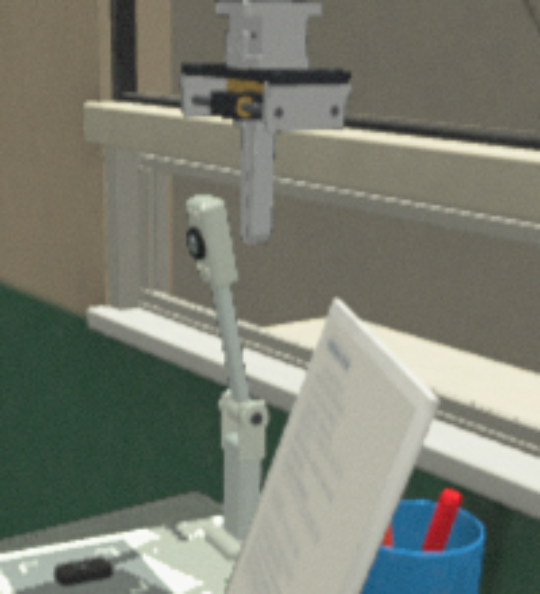

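View pics/wrist7.png

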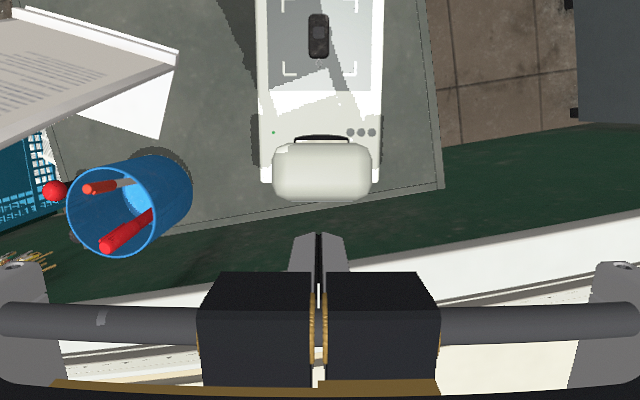

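```bash
python3 - <<'E'
from h import *
st=read_state();p=st['eef_pos'];Rt=R.from_euler('xyz',st['eef_rot'])
for ph in [77,74,71,68,65,62,58,54,50,46,42,38,34,30,26,22,18,14,10,6,3]:
    q=tcp_for(ph,148);d=Rt.inv().apply(q-p)/10;print(ph,d.round(2));p=q
E
```

```text
77 [2.15 0.07 0.34]
74 [ 0.77 -0.    0.13]
71 [ 0.76 -0.    0.17]
68 [ 0.75 -0.    0.21]
65 [ 0.74 -0.    0.25]
62 [ 0.72 -0.    0.29]
58 [ 0.94 -0.    0.44]
54 [ 0.9  -0.    0.51]
50 [ 0.87 -0.    0.57]
46 [ 0.82 -0.    0.63]
42 [ 0.78 -0.    0.68]
38 [ 0.73 -0.    0.74]
34 [ 0.68 -0.    0.79]
30 [ 0.62 -0.    0.83]
26 [ 0.56 -0.    0.87]
22 [ 0.5  -0.    0.91]
18 [ 0.43 -0.    0.94]
14 [ 0.37 -0.    0.97]
10 [ 0.3  -0.    0.99]
6 [ 0.23 -0.    1.01]
3 [ 0.12 -0.    0.77]
```

Request:
jog_arm(
  increments=[
    [0.4,0,0.1,0,0,0,0],
    [0.4,0,0.1,0,0,0,0],
    [0.4,0,0,0,0,0,0],
    [0.4,0,0,0,0,0,0],
    [0.3,0,0,0,0,0,0],
  ],
)

```text
clock: 14.48
eef_pos: [671.8, 158.5, 320.1]
eef_rot: [3.142, 0.0, 2.969]
wrist_force: [1.2, 0.8, -0.4]
finger_gap: 0.4
```

Request:
jog_arm(
  increments=[
    [0.3,0,0.1,0,0,0,0],
    [0.4,0,0.1,0,0,0,0],
    [0.4,0,0.1,0,0,0,0],
    [0.4,0,0.1,0,0,0,0],
    [0.4,0,0.1,0,0,0,0],
    [0.4,0,0.1,0,0,0,0],
  ],
)

```text
clock: 15.22
eef_pos: [649.2, 162.5, 313.9]
eef_rot: [-3.142, 0.0, 2.969]
wrist_force: [2.2, 0.1, 0.2]
finger_gap: 0.2
```

```bash
python3 - <<'E'
from h import *
st=read_state();d=st['eef_pos']-H;print(st['clock'],st['eef_pos'],st['eef_rot'],st['wrist_force'],'U',d@U,'V',d@V)
c=shot('side','side8.png');im=c['image'][:,:,::-1]
cv2.imwrite('pics/side8z.png',cv2.resize(im[0:220,250:450],None,fx=2.7,fy=2.7))
print(tcp_for(70,148))
E
```

```text
15.225 [649.16690745 162.4564775  313.88786876] [-3.14159011e+00  2.05814861e-04  2.96879884e+00] [2.24551333 0.07717584 0.20892515] U -34.264110289234736 V -0.4446615838545979
[652.12747028 162.3909392  315.1787496 ]
```

View pics/side8z.png

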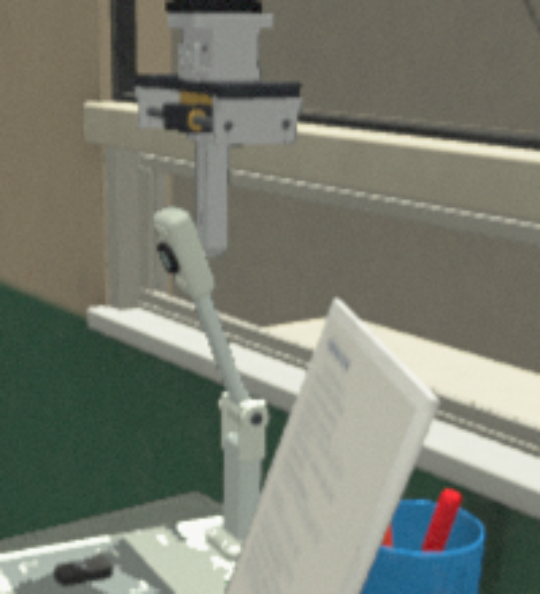

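Request:
jog_arm(
  increments=[
    [0.5,0,0.15,0,0,0,0],
    [0.5,0,0.18,0,0,0,0],
    [0.5,0,0.2,0,0,0,0],
    [0.5,0,0.2,0,0,0,0],
    [0.5,0,0.23,0,0,0,0],
    [0.5,0,0.25,0,0,0,0],
    [0.5,0,0.28,0,0,0,0],
    [0.5,0,0.3,0,0,0,0],
    [0.5,0,0.33,0,0,0,0],
    [0.5,0,0.37,0,0,0,0],
    [0.5,0,0.4,0,0,0,0],
  ],
)

```text
clock: 16.65
eef_pos: [594.9, 171.9, 284.8]
eef_rot: [3.142, 0.0, 2.969]
wrist_force: [2.8, -0.1, 0.5]
finger_gap: 0.4
```

```bash
cat > s.py <<'E'
from h import *
import sys
from scipy.optimize import minimize
st=read_state();d=st['eef_pos']-H;print(st['clock'],st['eef_pos'].round(1),st['wrist_force'].round(2),'U',round(d@U,1),'V',round(d@V,1),'z',round(d[2],1))
f=lambda x:np.sum((tcp_for(x[0],x[1])-st['eef_pos'])**2)
print('phi,r',minimize(f,[40,148],method='Nelder-Mead').x)
if len(sys.argv)>1:
    c=shot('side',sys.argv[1]);im=c['image'][:,:,::-1]
    cv2.imwrite('pics/z'+sys.argv[1],cv2.resize(im[60:280,200:400],None,fx=2.7,fy=2.7,interpolation=cv2.INTER_CUBIC))
E
python3 s.py a9.png
```

```text
16.65 [594.9 171.9 284.8] [ 2.79 -0.09  0.54] U -89.4 V -0.4 z 134.8
phi,r [ 44.57722841 148.57149066]
```

View pics/za9.png

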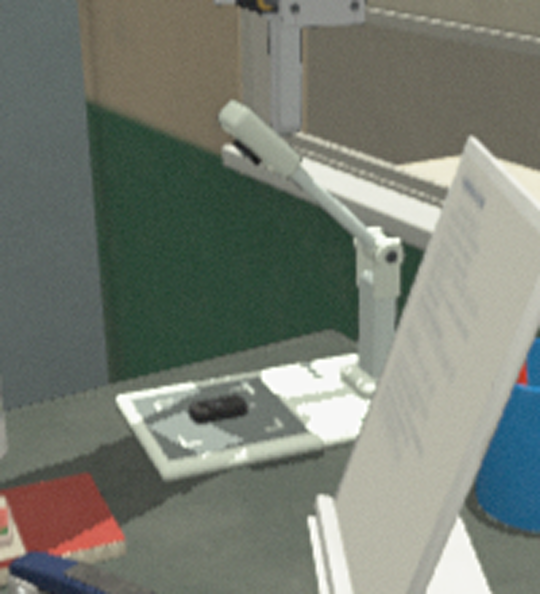

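Request:
jog_arm(
  increments=[
    [0.35,0,0.4,0,0,0,0],
    [0.38,0,0.42,0,0,0,0],
    [0.38,0,0.42,0,0,0,0],
    [0.35,0,0.44,0,0,0,0],
    [0.33,0,0.44,0,0,0,0],
    [0.32,0,0.45,0,0,0,0],
    [0.3,0,0.45,0,0,0,0],
    [0.28,0,0.46,0,0,0,0],
    [0.26,0,0.47,0,0,0,0],
    [0.24,0,0.48,0,0,0,0],
  ],
)

```text
clock: 17.95
eef_pos: [563.6, 177.4, 240.4]
eef_rot: [3.142, -0.0, 2.969]
wrist_force: [-0.7, -0.3, 3.7]
finger_gap: 0.4
```

```bash
python3 s.py a10.png
```

```text
17.95 [563.6 177.4 240.4] [-0.69 -0.25  3.72] U -121.1 V -0.4 z 90.4
phi,r [ 23.20518372 145.65116864]
```

View pics/za10.png

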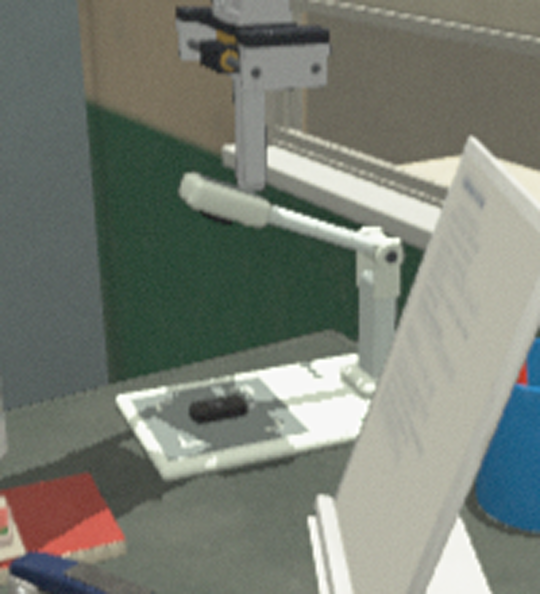

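Request:
jog_arm(
  increments=[
    [0.18,0,0.45,0,0,0,0],
    [0.17,0,0.45,0,0,0,0],
    [0.15,0,0.45,0,0,0,0],
    [0.13,0,0.45,0,0,0,0],
    [0.12,0,0.45,0,0,0,0],
    [0.1,0,0.45,0,0,0,0],
    [0.08,0,0.45,0,0,0,0],
    [0.05,0,0.4,0,0,0,0],
    [0,0,0,0,0,0,0],
  ],
)

```text
clock: 19.12
eef_pos: [554.0, 179.0, 204.9]
eef_rot: [-3.141, -0.0, 2.969]
wrist_force: [-0.9, 0.0, 2.1]
finger_gap: 0.6
```

```bash
python3 s.py a11.png
```

```text
19.125 [554.  179.  204.9] [-0.92  0.03  2.14] U -130.8 V -0.5 z 54.9
phi,r [  8.50545559 142.18758239]
```

Request:
jog_arm(
  increments=[
    [0,0,-1.0,0,0,0,0],
    [0,0,-2,0,0,0,0],
    [0,0,-2,0,0,0,0],
    [0,0,-2,0,0,0,0],
    [0,0,0,0,0,0,0],
    [0,0,0,0,0,0,0],
  ],
)

```text
clock: 19.92
eef_pos: [554.0, 179.0, 274.5]
eef_rot: [-3.141, -0.001, 2.969]
wrist_force: [-0.5, 0.3, 0.5]
finger_gap: 0.6
```

```bash
cat > ang.py <<'E'
from h import *
import sys
from scipy.optimize import minimize
tag=sys.argv[1]
st=read_state();print(st['clock'],st['eef_pos'].round(1))
Zv=np.array([0,0,1.])
def arm(ph):
    a=np.radians(ph);return -np.cos(a)*U+np.sin(a)*Zv, np.cos(a)*Zv+np.sin(a)*U
def box(k,ph,x0,x1,hw,ht,dh=(0,0)):
    d,n=arm(ph);P=[proj(k,H+dh[0]*U+dh[1]*Zv+x*d+y*V+t*n) for x in(x0,x1) for y in(-hw,hw) for t in(-ht,ht)]
    return cv2.convexHull(np.array(P,np.float32)*8).astype(np.int32)
def sil(k,ph,dh):
    m=np.zeros((400,640),np.uint8)
    cv2.fillConvexPoly(m,box(k,ph,121,195,21,12,dh),1,shift=3)
    cv2.fillConvexPoly(m,box(k,ph,15,121,11,6.5,dh),1,shift=3)
    d,n=arm(ph);th=np.linspace(0,2*np.pi,24)
    P=np.array([proj(k,H+dh[0]*U+dh[1]*Zv+(160+14*np.cos(t))*d+14*np.sin(t)*V+h*n) for t in th for h in(-12,-19)],np.float32)*8
    cv2.fillConvexPoly(m,cv2.convexHull(P).astype(np.int32),1,shift=3);return m.astype(bool)
ims=[]
for nm in ('side','top','wrist'):
    c=shot(nm,f'{tag}_{nm}.png');im=c['image'][:,:,::-1].copy()
    r=regions_of(c,'camera_arm')
    if not r: print(nm,'no arm');continue
    m=r[0]['mask'];print(nm,'conf',round(r[0]['conf'],2),m.sum())
    if nm=='wrist' and m.sum()<500: continue
    best=[]
    for ph in np.arange(-26,60,1.):
        s=sil(c,ph,(0,0));best.append(((s&m).sum()/max(1,(s|m).sum()),ph))
    b=sorted(best)[-1];res=[]
    for ph in np.arange(b[1]-4,b[1]+4.1,.5):
        for du in(-4,-2,0,2,4):
            for dz in(-4,-2,0,2,4):
                s=sil(c,ph,(du,dz));res.append(((s&m).sum()/(s|m).sum(),ph,du,dz))
    res.sort();print('fit nominal',b,'free',[tuple(np.round(q,2)) for q in res[-4:]])
    ph=b[1]
    cs,_=cv2.findContours(m.astype(np.uint8),0,2);cv2.drawContours(im,cs,-1,(0,0,255),1)
    cs,_=cv2.findContours(sil(c,ph,(0,0)).astype(np.uint8),0,2);cv2.drawContours(im,cs,-1,(0,255,0),1)
    ys,xs=np.nonzero(m);y0,x0=max(0,int(ys.mean())-70),max(0,int(xs.mean())-70)
    if nm!='wrist': ims.append(cv2.resize(im[y0:y0+140,x0:x0+140],(392,392),interpolation=cv2.INTER_CUBIC))
    else: cv2.imwrite(f'pics/{tag}_wm.png',im)
if ims: cv2.imwrite(f'pics/{tag}_fit.png',np.hstack(ims))
E
python3 ang.py b1
```

```text
19.925 [554.  179.  274.5]
side conf 0.6 708
fit nominal (np.float64(0.7758046614872364), np.float64(16.0)) free [(np.float64(0.78), np.float64(16.0), np.float64(2.0), np.float64(-2.0)), (np.float64(0.78), np.float64(15.0), np.float64(2.0), np.float64(0.0)), (np.float64(0.79), np.float64(15.0), np.float64(2.0), np.float64(2.0)), (np.float64(0.79), np.float64(14.5), np.float64(2.0), np.float64(2.0))]
top no arm
wrist conf 0.62 6216
fit nominal (np.float64(0.6092575894198978), np.float64(14.0)) free [(np.float64(0.63), np.float64(12.0), np.float64(4.0), np.float64(-4.0)), (np.float64(0.63), np.float64(11.0), np.float64(4.0), np.float64(-4.0)), (np.float64(0.63), np.float64(15.0), np.float64(4.0), np.float64(-4.0)), (np.float64(0.63), np.float64(14.0), np.float64(4.0), np.float64(-4.0))]
```

View pics/b1_fit.png

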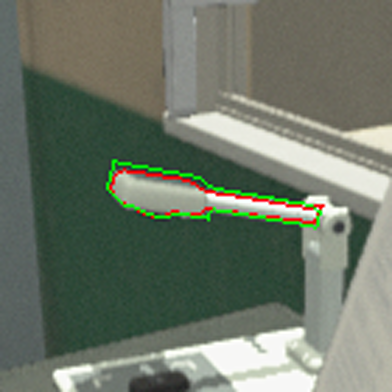

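View pics/b1_wrist.png

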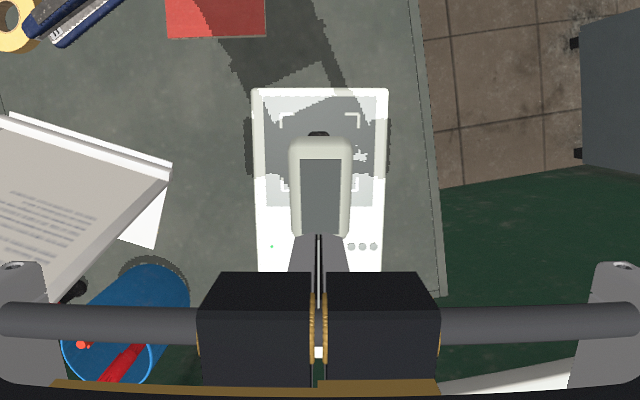

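Request:
jog_arm(
  increments=[
    [0.5,0,2,0,0,0,0],
    [0.4,0,2,0,0,0,0],
    [0,0,0.6,0,0,0,0],
    [0,0,0.5,0,0,0,0],
    [0,0,0.5,0,0,0,0],
    [0,0,0.5,0,0,0,0],
    [0,0,0.5,0,0,0,0],
    [0,0,0.5,0,0,0,0],
    [0,0,0.5,0,0,0,0],
    [0,0,0.5,0,0,0,0],
    [0,0,0.5,0,0,0,0],
    [0,0,0.5,0,0,0,0],
    [0,0,0.4,0,0,0,0],
    [0,0,0.3,0,0,0,0],
    [0,0,0.15,0,0,0,0],
    [0,0,0,0,0,0,0],
  ],
)

```text
clock: 22.22
eef_pos: [545.3, 180.6, 175.7]
eef_rot: [-3.142, 0.0, 2.969]
wrist_force: [-1.2, -0.6, 2.0]
finger_gap: 0.5
```

```bash
python3 s.py a12.png
```

```text
22.225 [545.3 180.6 175.7] [-1.16 -0.57  1.95] U -139.7 V -0.5 z 25.7
phi,r [ -3.20866453 147.31832991]
```

View pics/za12.png

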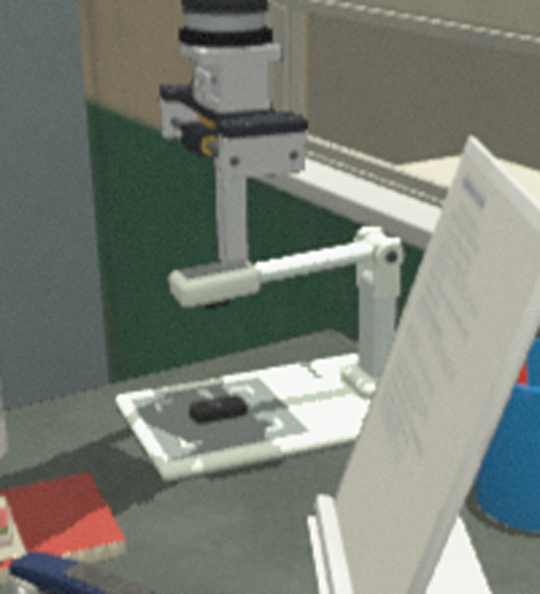

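Request:
jog_arm(
  increments=[
    [0,0,-0.5,0,0,0,0],
    [0,0,-1,0,0,0,0],
    [0,0,-2,0,0,0,0],
    [0,0,-3,0,0,0,0],
    [0,0,-3,0,0,0,0],
    [0,0,0,0,0,0,0],
    [0,0,0,0,0,0,0],
  ],
)

```text
clock: 23.15
eef_pos: [545.0, 180.5, 270.2]
eef_rot: [-3.141, -0.001, 2.969]
wrist_force: [0.5, -0.3, -1.0]
finger_gap: 0.6
```

```bash
python3 ang.py b2; python3 - <<'E'
import cv2
a=cv2.imread('pics/b2_side.png')
cv2.imwrite('pics/b2z.png',cv2.resize(a[120:200,240:360],None,fx=6.5,fy=6.5,interpolation=cv2.INTER_CUBIC))
E
```

```text
23.15 [545.  180.5 270.2]
side conf 0.76 724
fit nominal (np.float64(0.7211440245148111), np.float64(3.0)) free [(np.float64(0.73), np.float64(1.5), np.float64(2.0), np.float64(4.0)), (np.float64(0.73), np.float64(3.0), np.float64(2.0), np.float64(2.0)), (np.float64(0.73), np.float64(2.0), np.float64(2.0), np.float64(4.0)), (np.float64(0.73), np.float64(2.5), np.float64(2.0), np.float64(4.0))]
top no arm
wrist conf 0.7 5666
fit nominal (np.float64(0.5972936703198389), np.float64(1.0)) free [(np.float64(0.61), np.float64(1.5), np.float64(2.0), np.float64(-4.0)), (np.float64(0.61), np.float64(0.0), np.float64(2.0), np.float64(-4.0)), (np.float64(0.61), np.float64(0.5), np.float64(2.0), np.float64(-4.0)), (np.float64(0.61), np.float64(1.0), np.float64(2.0), np.float64(-4.0))]
```

View pics/b2z.png

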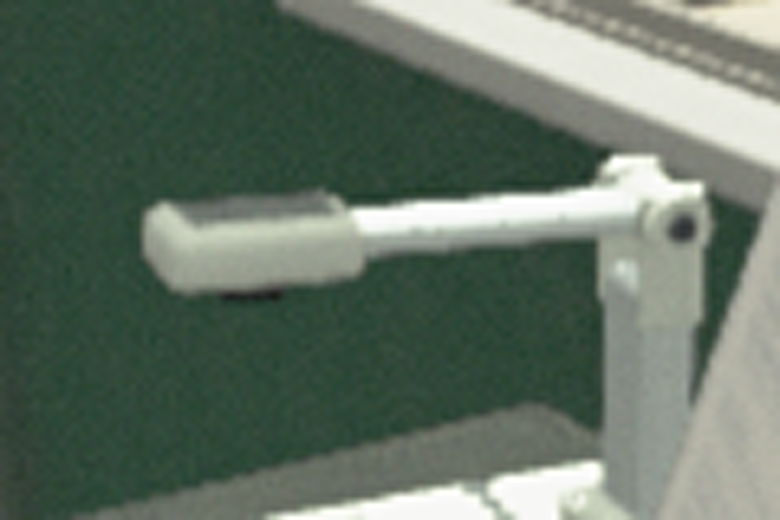

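View pics/b2_wrist.png

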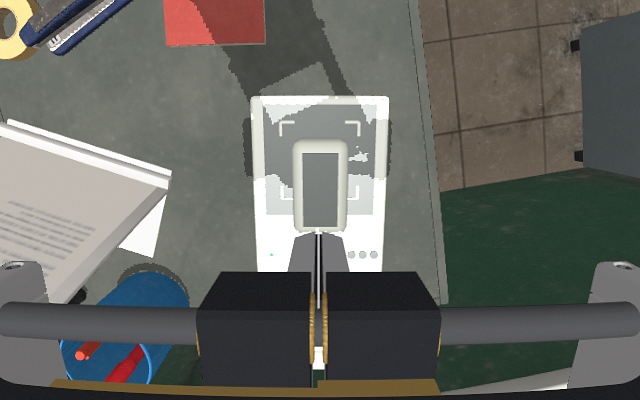

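```bash
cat > e.py <<'E'
from h import *
import pickle
Zv=np.array([0,0,1.])
def arm(ph):
    a=np.radians(ph);return -np.cos(a)*U+np.sin(a)*Zv, np.cos(a)*Zv+np.sin(a)*U
def pt(ph,x,y,t):
    d,n=arm(ph);return H+x*d+y*V+t*n
E
cat > e1.py <<'E'
from e import *
c=camera('side');g=c['image'].astype(float).mean(2)
z=lambda p:np.round((p-np.array([240,120]))*6.5)
for ph in (-4,-2,0,2,4,6):
    a,b=proj(c,pt(ph,118,-11,-6.5)),proj(c,pt(ph,30,-11,-6.5)); e,f=proj(c,pt(ph,118,11,6.5)),proj(c,pt(ph,30,11,6.5))
    h0,h1=proj(c,pt(ph,190,-21,-12)),proj(c,pt(ph,126,-21,-12))
    print(ph,'bot',(b-a)[1]/(b-a)[0],'top',(f-e)[1]/(f-e)[0],'headbot',(h1-h0)[1]/(h1-h0)[0],z(a),z(b),'hinge',z(proj(c,H)))
# measured edges of bar
X=np.arange(298,330);tp=[];bt=[]
for x in X:
    col=g[130:185,x];col=cv2.GaussianBlur(col.reshape(-1,1),(1,5),0).ravel();y0=int(round(120+(225-(x-325)*0.0)/6.5))-130-0
    yc=154-130-int((x-313)*.09)
    dg=np.diff(col);t=np.argmax(dg[yc-9:yc+3])+yc-9;b=np.argmin(dg[yc-1:yc+9])+yc-1
    def sub(i,s):
        q=s*dg[i-1:i+2];k=q[0]-2*q[1]+q[2];return i+.5*(q[0]-q[2])/k+130.5
    tp.append(sub(t,1));bt.append(sub(b,-1))
for n,v in(('top',tp),('bot',bt)):
    v=np.array(v);k=np.ones(len(v),bool)
    for _ in range(4):
        p=np.polyfit(X[k],v[k],1);k=abs(v-np.polyval(p,X))<.6
    print(n,p[0],k.sum(),'y at 313',np.polyval(p,313))
E
python3 e1.py
```

```text
-4 bot -0.21459006754327703 top -0.20664970634110252 headbot -0.21809489523040454 [374. 293.] [594. 245.] hinge [652. 205.]
-2 bot -0.17759361140860047 top -0.16946891642738315 headbot -0.18117841917964655 [373. 282.] [593. 243.] hinge [652. 205.]
0 bot -0.14061280985806263 top -0.1323095673608049 headbot -0.14427469335806048 [372. 271.] [593. 240.] hinge [652. 205.]
2 bot -0.10355776311090617 top -0.09508061853967184 headbot -0.10729430160197713 [371. 261.] [592. 238.] hinge [652. 205.]
4 bot -0.06633783636308939 top -0.057690357358677814 headbot -0.0701470619408075 [371. 250.] [592. 235.] hinge [652. 205.]
6 bot -0.02886076786281537 top -0.02004549166866395 headbot -0.03274114116330424 [371. 239.] [592. 232.] hinge [652. 205.]
top -0.08064758167294146 32 y at 313 149.8329982957191
bot -0.09570249955292427 26 y at 313 156.50029896125614
```

Request:
jog_arm(
  increments=[
    [0,0,2.5,0,0,0,0],
    [0,0,2.5,0,0,0,0],
    [0,0,1.2,0,0,0,0],
    [0,0,0.5,0,0,0,0],
    [0,0,0.4,0,0,0,0],
    [0,0,0.4,0,0,0,0],
    [0,0,0.4,0,0,0,0],
    [0,0,0.4,0,0,0,0],
    [0,0,0.4,0,0,0,0],
    [0,0,0.4,0,0,0,0],
    [0,0,0.4,0,0,0,0],
    [0,0,0.3,0,0,0,0],
    [0,0,0.2,0,0,0,0],
    [0,0,0,0,0,0,0],
  ],
)

```text
clock: 25.25
eef_pos: [545.2, 180.6, 170.6]
eef_rot: [-3.142, -0.0, 2.969]
wrist_force: [-1.1, 0.9, 1.8]
finger_gap: 0.4
```

```bash
python3 s.py a13.png
```

```text
25.25 [545.2 180.6 170.6] [-1.07  0.85  1.75] U -139.8 V -0.4 z 20.6
phi,r [ -5.18577291 147.32023292]
```

Request:
jog_arm(
  increments=[
    [0,0,-0.5,0,0,0,0],
    [0,0,-1,0,0,0,0],
    [0,0,-2,0,0,0,0],
    [0,0,-3,0,0,0,0],
    [0,0,-3.5,0,0,0,0],
    [0,0,0,0,0,0,0],
    [0,0,0,0,0,0,0],
  ],
)

```text
clock: 26.18
eef_pos: [545.1, 180.5, 270.4]
eef_rot: [-3.141, -0.0, 2.969]
wrist_force: [-0.2, -0.0, -0.6]
finger_gap: 0.1
```

```bash
python3 ang.py b3; sed -i 's/^c=camera.*/&\ncv2.imwrite("pics\/e1.png",cv2.resize(c["image"][120:200,240:360,::-1],None,fx=6.5,fy=6.5,interpolation=cv2.INTER_CUBIC))/; s/\*\.09)/*.13)/' e1.py; python3 e1.py
```

```text
26.175 [545.1 180.5 270.4]
side conf 0.78 762
fit nominal (np.float64(0.7556008146639511), np.float64(2.0)) free [(np.float64(0.76), np.float64(1.0), np.float64(2.0), np.float64(2.0)), (np.float64(0.76), np.float64(0.5), np.float64(2.0), np.float64(4.0)), (np.float64(0.76), np.float64(-0.5), np.float64(4.0), np.float64(4.0)), (np.float64(0.76), np.float64(0.5), np.float64(2.0), np.float64(2.0))]
top no arm
wrist conf 0.68 5420
fit nominal (np.float64(0.5940105695830886), np.float64(-3.0)) free [(np.float64(0.6), np.float64(0.5), np.float64(2.0), np.float64(-4.0)), (np.float64(0.6), np.float64(0.0), np.float64(2.0), np.float64(-4.0)), (np.float64(0.6), np.float64(-1.0), np.float64(2.0), np.float64(-4.0)), (np.float64(0.6), np.float64(-0.5), np.float64(2.0), np.float64(-4.0))]
-4 bot -0.21459006754327703 top -0.20664970634110252 headbot -0.21809489523040454 [374. 293.] [594. 245.] hinge [652. 205.]
-2 bot -0.17759361140860047 top -0.16946891642738315 headbot -0.18117841917964655 [373. 282.] [593. 243.] hinge [652. 205.]
0 bot -0.14061280985806263 top -0.1323095673608049 headbot -0.14427469335806048 [372. 271.] [593. 240.] hinge [652. 205.]
2 bot -0.10355776311090617 top -0.09508061853967184 headbot -0.10729430160197713 [371. 261.] [592. 238.] hinge [652. 205.]
4 bot -0.06633783636308939 top -0.057690357358677814 headbot -0.0701470619408075 [371. 250.] [592. 235.] hinge [652. 205.]
6 bot -0.02886076786281537 top -0.02004549166866395 headbot -0.03274114116330424 [371. 239.] [592. 232.] hinge [652. 205.]
top -0.11767815224593577 32 y at 313 150.91121642521273
bot -0.14057000296300895 26 y at 313 157.59468534975474
```

View pics/e1.png

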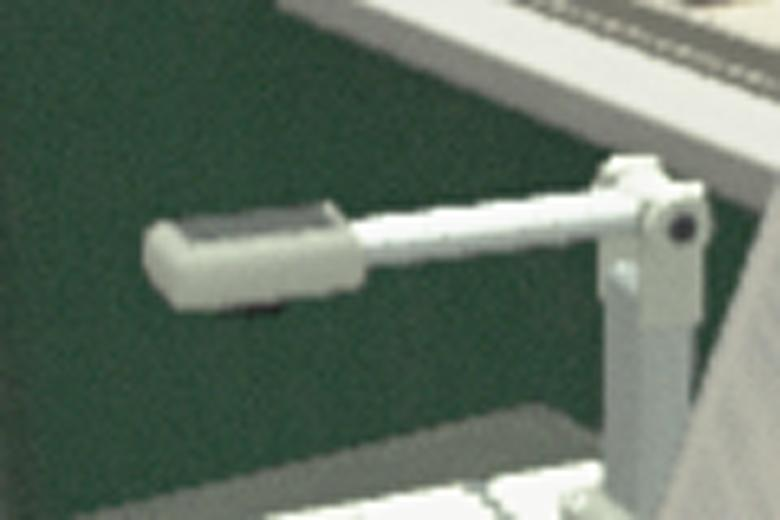

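Request:
jog_arm(
  increments=[
    [2,0,-1,0,0,0,0],
    [4,0,-1,0,0,0,0],
    [4,0,0,0,0,0,0],
    [2,0,0,0,0,0,0],
    [0,0,0,0,0,0,0],
    [0,0,0,0,0,0,0],
    [0,0,0,0,0,0,0],
    [0,0,0,0,0,0,0],
    [0,0,0,0,0,0,0],
    [0,0,0,0,0,0,0],
    [0,0,0,0,0,0,0],
    [0,0,0,0,0,0,0],
  ],
)

```text
clock: 28.02
eef_pos: [427.0, 201.2, 290.8]
eef_rot: [3.142, 0.0, 2.969]
wrist_force: [-0.4, -0.1, -0.3]
finger_gap: 0.5
```

```bash
python3 e1.py|tail -2; python3 - <<'E'
from h import *
print(read_state()['clock'])
s=shot('side','fin_side.png');c=shot('wrist','fin_wrist.png')
for k,n in((s,'s'),(c,'w')):
  for t in('fob_middle','frame','lens','press','pen_cup','ink_bottle','rubber_stamp'):
    print(n,t,[(round(q['conf'],2),w(k,q['centre']).round(1)) for q in recognise(k,t)[:1]])
a=cv2.imread('pics/side5.png');b=cv2.imread('pics/fin_side.png')
cv2.imwrite('pics/cmp.png',np.vstack([cv2.resize(i[150:270,230:470],None,fx=2.4,fy=2.4) for i in(a,b)]))
E
```

```text
top -0.11342304164775495 32 y at 313 150.83912836302383
bot -0.11618960521700984 21 y at 313 157.38683185441775
28.075
s fob_middle [(0.48, array([522.9, 179.1,  24.8]))]
s frame [(0.79, array([573.7, 163.9,  12.9]))]
s lens [(0.57, array([545.4, 167. , 156.2]))]
s press [(0.92, array([546.6, 166.1, 157.7]))]
s pen_cup [(0.76, array([659.2, -99.5,  73.6]))]
s ink_bottle [(0.69, array([ 698.4, -165.1,   41. ]))]
s rubber_stamp [(0.61, array([ 647.5, -180.4,   45.5]))]
w fob_middle [(0.23, array([583.8, 174.3, 155.6]))]
w frame [(0.87, array([491.4, 190.5,  16.4]))]
w lens [(0.59, array([584.8, 175.1, 153.5]))]
w press [(0.9, array([589.8, 173.9, 159.4]))]
w pen_cup [(0.65, array([635.3, -44.6,  43.9]))]
w ink_bottle []
w rubber_stamp []
```

View pics/cmp.png

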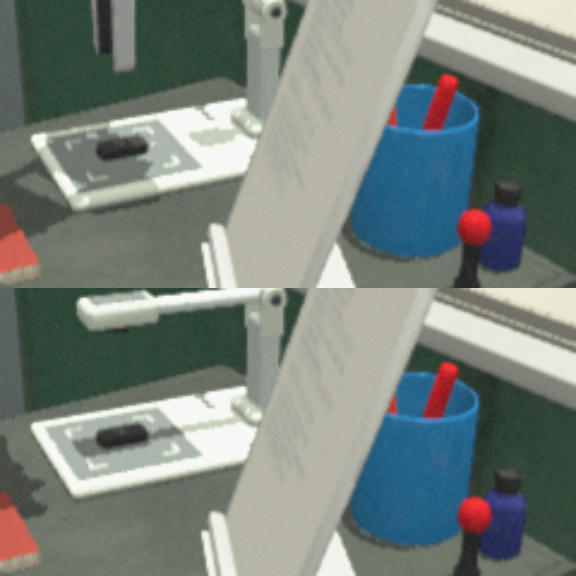

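View pics/fin_wrist.png

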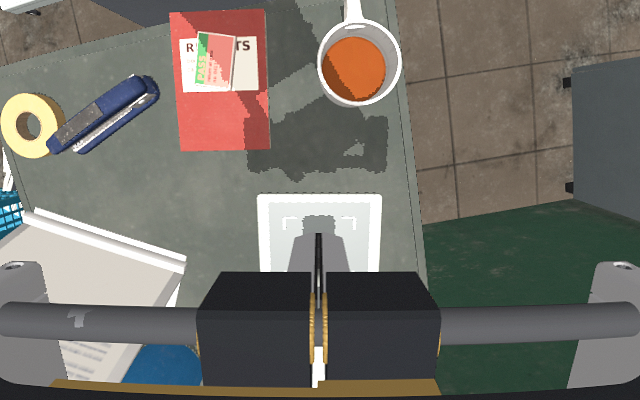

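```bash
cat > e2.py <<'E'
from e import *
from scipy.ndimage import map_coordinates,gaussian_filter
from scipy.optimize import minimize
ims=[camera('side') for _ in range(8)];c=ims[0]
A=np.mean([i['image'].astype(float) for i in ims],0);np.save('avg.npy',A)
g=gaussian_filter(A.mean(2),.5)
print('bolt pred',(proj(c,H-20*V)-[240,120])*6.5,(proj(c,H-25*V)-[240,120])*6.5)
# sub-pixel edges along bar
X=np.arange(296,332)
import sys
def edge(lo,hi,sgn):
    out=[]
    for x in X:
        yc=153.5-(x-313)*.125
        ys=np.arange(yc+lo,yc+hi,.1);v=map_coordinates(g,[ys,np.full_like(ys,x)],order=3);d=np.gradient(v)*sgn
        i=np.argmax(d);d=np.clip(d-.5*d[i],0,None);s=slice(max(0,i-12),i+13);out.append((ys[s]*d[s]).sum()/d[s].sum())
    return np.array(out)
for n,v in(('top',edge(-7,0,1)),('bot',edge(0,8,-1))):
    k=np.ones(len(v),bool)
    for _ in range(6):
        p=np.polyfit(X[k],v[k],1);k=abs(v-np.polyval(p,X))<.35
    print(n,round(p[0],4),k.sum(),np.polyval(p,313).round(2),np.round(v[::3],1))
for ph in(-2,0,2):
    for nm,y,t in(('topfar',11,6.5),('topnear',-11,6.5),('bot',-11,-6.5)):
        a,b=proj(c,pt(ph,118,y,t)),proj(c,pt(ph,30,y,t));print(ph,nm,((b-a)[1]/(b-a)[0]).round(4),end=' ')
    print()
z=cv2.resize(A[120:200,240:360,::-1].astype(np.uint8),None,fx=6.5,fy=6.5,interpolation=cv2.INTER_CUBIC);cv2.imwrite('pics/avg.png',z)
E
python3 e2.py
```

```text
bolt pred [676.2845626  220.76664813] [682.38250658 224.73729536]
top -0.1121 35 150.88 [152.7 152.4 152.4 151.6 151.4 151.4 150.6 150.4 150.4 149.5 149.4 149.2]
bot -0.0291 10 156.48 [157.3 156.7 156.7 159.1 155.6 155.6 158.1 158.1 154.5 157.  157.  156.1]
-2 topfar -0.1695 -2 topnear -0.1726 -2 bot -0.1776 
0 topfar -0.1323 0 topnear -0.1355 0 bot -0.1406 
2 topfar -0.0951 2 topnear -0.0982 2 bot -0.1036
```

View pics/avg.png

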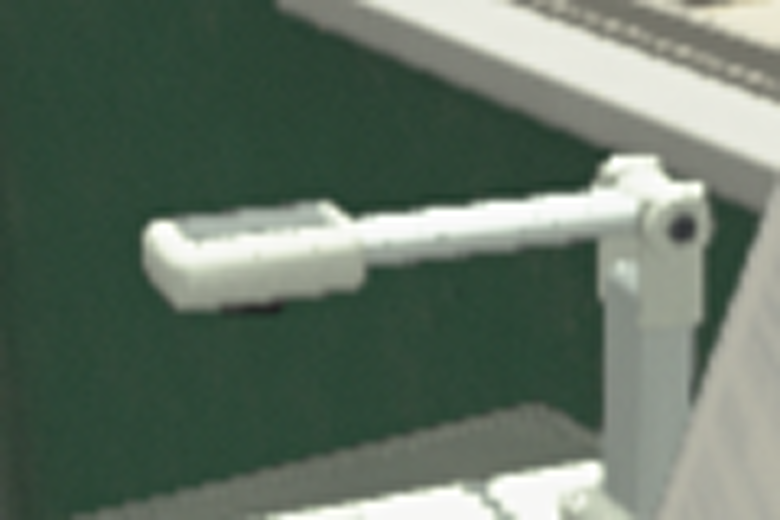

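```bash
cat > e3.py <<'E'
from e import *
from scipy.ndimage import map_coordinates
c=camera('side');A=np.load('avg.npy');R_=A[:,:,0]
def cross(x,y0,y1,lev=110):
    ys=np.arange(y0,y1,.05 if y1>y0 else -.05);v=map_coordinates(R_,[ys,np.full_like(ys,x)],order=1);i=np.argmax(v>lev);return ys[i]
def fit(X,E):
    k=np.ones(len(X),bool)
    for _ in range(6):
        p=np.polyfit(X[k],E[k],1);k=abs(E-np.polyval(p,X))<.5
    return p,k.sum()
print(R_[140:170,313].round(0))
obs={}
for n,X,y0f,y1f in(('bartop',np.arange(299,330),-9,2),('barbot',np.arange(299,330),11,-2),('headbot',np.arange(270,294),16,4)):
    E=np.array([cross(x,153.5-(x-313)*.125+y0f,153.5-(x-313)*.125+y1f) for x in X]);p,k=fit(X,E);print(n,p[0].round(4),k,'y mid',np.polyval(p,X.mean()).round(2),X.mean());obs[n]=(X.mean(),p[0],np.polyval(p,X.mean()))
for ph in np.arange(-2,4.1,1):
    o=[]
    for nm,y,t,x0,x1 in(('bartop',11,6.5,118,30),('barbot',-11,-6.5,118,30),('headbot',-21,-12,190,126)):
        P=np.array([proj(c,pt(ph,x,y,t)) for x in np.linspace(x0,x1,20)]);xm,s,ym=obs[nm];sl=(P[-1]-P[0])[1]/(P[-1]-P[0])[0];o.append((sl.round(4),np.interp(xm,P[:,0],P[:,1]).round(2)))
    print(ph,o)
E
python3 e3.py
```

```text
[ 47.  45.  45.  45.  48.  47.  48.  51.  48.  51.  72. 187. 249. 249.
 247. 223. 170. 150. 109.  56.  44.  48.  46.  46.  45.  44.  47.  43.
  45.  43.]
bartop -0.1144 31 y mid 150.48 314.0
barbot -0.1239 31 y mid 158.03 314.0
headbot -0.1327 24 y mid 165.35 281.5
-2.0 [(np.float64(-0.1695), np.float64(151.92)), (np.float64(-0.1776), np.float64(160.44)), (np.float64(-0.1812), np.float64(170.13))]
-1.0 [(np.float64(-0.1509), np.float64(151.47)), (np.float64(-0.1591), np.float64(159.92)), (np.float64(-0.1627), np.float64(168.97))]
0.0 [(np.float64(-0.1323), np.float64(151.01)), (np.float64(-0.1406), np.float64(159.39)), (np.float64(-0.1443), np.float64(167.82))]
1.0 [(np.float64(-0.1137), np.float64(150.56)), (np.float64(-0.1221), np.float64(158.87)), (np.float64(-0.1258), np.float64(166.66))]
2.0 [(np.float64(-0.0951), np.float64(150.1)), (np.float64(-0.1036), np.float64(158.34)), (np.float64(-0.1073), np.float64(165.51))]
3.0 [(np.float64(-0.0764), np.float64(149.64)), (np.float64(-0.085), np.float64(157.82)), (np.float64(-0.0887), np.float64(164.35))]
4.0 [(np.float64(-0.0577), np.float64(149.18)), (np.float64(-0.0663), np.float64(157.3)), (np.float64(-0.0701), np.float64(163.19))]
```

```bash
python3 - <<'E'
from e import *
c=camera('side');A=np.load('avg.npy');g=A[:,:,0]
# column left edge (far side vertical line): rows 170..192
from scipy.ndimage import map_coordinates
ys=np.arange(170,189);E=[]
for y in ys:
    v=g[y,322:345];E.append(322+np.interp(75,np.maximum.accumulate(v),np.arange(len(v))))
print(np.round(E,1),np.polyfit(ys,E,1)[0])
# silhouette-left col edge: u=-12,v=+20
for du,dv in((-12,20),(12,20),(-12,-20)):
    a,b=[proj(c,H+du*U+dv*V+np.array([0,0,z])) for z in(-15,-90)];print(du,dv,a,b,(b-a)[0]/(b-a)[1])
# plate right edge top line
a,b=[proj(c,H-105*U+x*U-80*V+np.array([0,0,-138])) for x in(-120,0)];print('plate right edge',a,b,(b-a)[1]/(b-a)[0])
a,b=[proj(c,H-105*U+x*U-80*V+np.array([0,0,-150])) for x in(-120,0)];print('plate right low edge',a,b,(b-a)[1]/(b-a)[0])
X=np.arange(int(a[0])+4,int(b[0])-6);L=[]
for x in X:
    y0=a[1]+(x-a[0])*(b-a)[1]/(b-a)[0];yy=np.arange(y0+6,y0-8,-.1);v=map_coordinates(g,[yy,np.full_like(yy,x)],order=1);i=np.argmax(v>130);L.append(yy[i])
print(np.round(L[::4],1),np.polyfit(X,L,1))
E
```

```text
[332.2 332.3 332.3 332.2 332.2 332.2 332.1 332.1 332.2 332.2 332.2 332.2
 322.  322.  322.  322.  322.  322.  322. ] -0.7529910942884864
-12 20 [332.37237916 155.55869298] [331.87915825 183.21942849] -0.017831084529464882
12 20 [340.94761246 154.36343946] [340.21528449 181.82579763] -0.026666608794661727
-12 -20 [339.45435036 160.47005721] [338.7366022  188.86139274] -0.025280535293514202
plate right edge [264.58277243 233.24927492] [313.98049585 223.18109634] -0.2038186758936294
plate right low edge [264.84775474 237.92342977] [313.98615634 227.68837226] -0.20829040364954018
[235.8 234.9 234.  233.3 232.5 231.7 230.8 229.8 229.  228.3] [-2.08533319e-01  2.91658392e+02]
```

Request:
jog_arm(
  increments=[
    [-2,0,0,0,0,0,0],
    [-4,0,0,0,0,0,0],
    [-4,0,0,0,0,0,0],
    [-2,0,1,0,0,0,0],
    [0,0,3,0,0,0,0],
    [0,0,3,0,0,0,0],
    [0,0,1.2,0,0,0,0],
    [0,0,0.5,0,0,0,0],
    [0,0,0.4,0,0,0,0],
    [0,0,0.4,0,0,0,0],
    [0,0,0.4,0,0,0,0],
    [0,0,0.4,0,0,0,0],
    [0,0,0.4,0,0,0,0],
    [0,0,0.4,0,0,0,0],
    [0,0,0.4,0,0,0,0],
    [0,0,0.4,0,0,0,0],
    [0,0,0.3,0,0,0,0],
    [0,0,0,0,0,0,0],
  ],
)

```text
clock: 31.62
eef_pos: [545.2, 180.6, 168.6]
eef_rot: [-3.142, -0.0, 2.969]
wrist_force: [-1.2, 0.5, 2.0]
finger_gap: 0.5
```

```bash
python3 s.py a14.png
```

```text
31.625 [545.2 180.6 168.6] [-1.23  0.5   1.97] U -139.8 V -0.4 z 18.6
phi,r [ -5.97219602 147.33912557]
```

Request:
jog_arm(
  increments=[
    [0,0,-0.5,0,0,0,0],
    [0,0,-1,0,0,0,0],
    [0,0,-2,0,0,0,0],
    [0,0,-3,0,0,0,0],
    [0,0,-4,0,0,0,0],
    [2,0,-1,0,0,0,0],
    [4,0,0,0,0,0,0],
    [4,0,0,0,0,0,0],
    [2,0,0,0,0,0,0],
    [0,0,0,0,0,0,0],
    [0,0,0,0,0,0,0],
    [0,0,0,0,0,0,0],
    [0,0,0,0,0,0,0],
    [0,0,0,0,0,0,0],
    [0,0,0,0,0,0,0],
    [0,0,0,0,0,0,0],
  ],
)

```text
clock: 33.67
eef_pos: [427.0, 201.2, 283.7]
eef_rot: [-3.142, -0.0, 2.969]
wrist_force: [-0.5, -0.1, 0.9]
finger_gap: 0.7
```

```bash
python3 e2.py >/dev/null; python3 e3.py | grep -v '^\['; python3 - <<'E'
from h import *
print(read_state()['clock'])
s=shot('side','f2.png')
for t in('fob_middle','stand','pen_cup','ink_bottle','rubber_stamp'):
    print(t,[(round(q['conf'],2),w(s,q['centre']).round(1)) for q in recognise(s,t)[:1]])
E
```

```text
248. 239. 194. 160. 143. 104.  53.  44.  45.  45.  42.  44.  46.  45.
  46.  46.]
bartop -0.1327 31 y mid 150.9 314.0
barbot -0.14 31 y mid 158.49 314.0
headbot -0.144 24 y mid 166.37 281.5
-2.0 [(np.float64(-0.1695), np.float64(151.92)), (np.float64(-0.1776), np.float64(160.44)), (np.float64(-0.1812), np.float64(170.13))]
-1.0 [(np.float64(-0.1509), np.float64(151.47)), (np.float64(-0.1591), np.float64(159.92)), (np.float64(-0.1627), np.float64(168.97))]
0.0 [(np.float64(-0.1323), np.float64(151.01)), (np.float64(-0.1406), np.float64(159.39)), (np.float64(-0.1443), np.float64(167.82))]
1.0 [(np.float64(-0.1137), np.float64(150.56)), (np.float64(-0.1221), np.float64(158.87)), (np.float64(-0.1258), np.float64(166.66))]
2.0 [(np.float64(-0.0951), np.float64(150.1)), (np.float64(-0.1036), np.float64(158.34)), (np.float64(-0.1073), np.float64(165.51))]
3.0 [(np.float64(-0.0764), np.float64(149.64)), (np.float64(-0.085), np.float64(157.82)), (np.float64(-0.0887), np.float64(164.35))]
4.0 [(np.float64(-0.0577), np.float64(149.18)), (np.float64(-0.0663), np.float64(157.3)), (np.float64(-0.0701), np.float64(163.19))]
34.125
fob_middle [(0.68, array([526. , 178.3,  26.8]))]
stand [(0.75, array([570. , 163.6,  10. ]))]
pen_cup [(0.62, array([ 655.7, -100.4,   78.9]))]
ink_bottle [(0.92, array([ 701.6, -162.3,   40.5]))]
rubber_stamp [(0.85, array([ 644.8, -180.4,   44.3]))]Traceback (most recent call last):
  File "e2.py", line 21, in <module>
    p=np.polyfit(X[k],v[k],1);k=abs(v-np.polyval(p,X))<.35
    raise TypeError("expected non-empty vector for x")
TypeError: expected non-empty vector for x
```

View pics/f2.png

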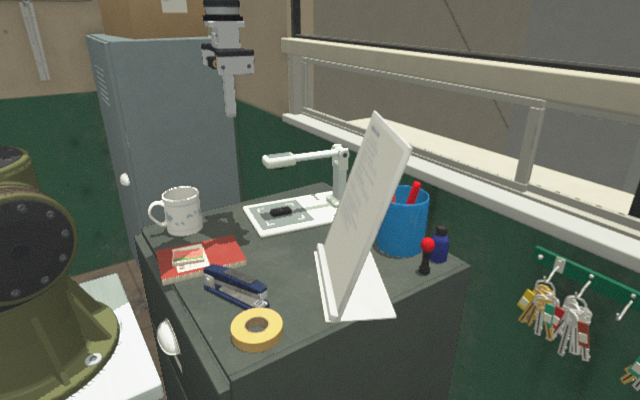

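```bash
python3 -c "
from cell import *
print(sign_off())"
```

```text
the job is handed in; nothing more can be done
None
```

I laid the black fob flat in the middle of the corner marks and swung the camera arm down to level, then handed the job in at about 34 s of the allowed 61 s. `sign_off()` gives no verdict.

- **Fob:** after I let go, the wrist and side views put its middle about 3–6 mm from the middle of the marks, and the limit is 25 mm. In later pictures it lies flat and has not moved.
- **Camera arm:** the arm sprang back about 6 degrees after each press, so I pressed it down in four goes, the last to about 6 degrees below level. More than a second after I let go, with the gripper well clear, three edges in the side view all read level to within about 0.1 degree. I trust that to about half a degree.
- **Stand and the other things:** the stand, pen cup, ink bottle and stamp show no visible movement in the pictures.

**Checks that disagreed:**
- Edge heights in the same picture came out about 1–1.5 pixels high, which would mean the arm sits up to about 1.3 degrees above level. I relied on the slopes because the plate's edge slope matched the calibration.
- The column's slope was off by about half a degree.
- The network's "frame" reading pointed at the stand or plate instead of the marks, so I measured the corner marks myself.
- The network found no arm in the top view, because the robot arm covered it, so the final angle comes from the side camera alone.

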